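Close and clamp the glaze mill jar

ROBOT

A 6-joint arm with a two-finger parallel gripper is mounted at the origin on the work surface. World frame = base frame: x ahead of the robot, y to its left, z up, the work surface at z = 0. Lengths are in m, angles in rad, forces in N, time in s.
With the tool pointing down it reaches from about 0.25 to 0.725 m from the base axis. Payload 4 kg.
Tool frame: the origin (TCP) lies at the centre of the arm's flange, where the gripper is bolted on; the fingertips stand 173 mm ahead of it and the grasp point (between the pads) lies 155 mm ahead of it; x points along the fingers, z is the direction in which the jaws open and shut, and the axes are right-handed (so a half turn about x gives the same grasp; the last joint's range is limited). The gripper opens to 85 mm and grips with 20 to 120 N. Pads are 22 mm wide; open, the fingers measure 114 mm over their backs; the gripper's body (76 mm by 85 mm) begins 54 mm behind the grasp point. The pads swing forward as they close: fully open they stand 13 mm farther back than shut.
Start: joints at [-1.259, 0.241, 0.005, 1.335, 0, 1.571], TCP at [0.153, -0.476, 0.405] pointing down, gripper open.
Joint ranges: [-2.72, 2.72], [-1.05, 1.87], [-1.09, 1.28], [-1.99, 2.15], [-1.42, 1.44], [-3.14, 3.14]. Speed limits (rad/s): [2.79, 2.79, 3.14, 3.14, 3.14, 3.14].

INTERFACE

Orientations are given as a unit quaternion [x, y, z, w].
In Python, from workcell import bot gives the robot as it stands.
- The arm moves only by the tool arm_command, never from a script. Its argument "moves" is one flat list of numbers, 7 for each row, row after row: the shift along the tool's x, y, z in m, then the turn, a rotation vector about the tool's x, y, z in rad, then the closure, from -1 (fully open) to 1 (shut). A call has 1 to 20 rows; each row shifts and turns the pose as measured when the row begins, along the tool's axes as they then stand; what a row does not reach is not made up. A row lasts 1/12 s, in which the tool goes at most 41.7 mm and 7.16 degrees, less where a joint would pass 70% of its speed; a pose out of reach is approached as far as the arm can. A call with a gripper value outside its range is refused whole. The fingers move at their own pace and stop on an object; the grip force is fixed at half the most. Time passes only in rows, so rows that do not move let the fingers close. It gives the time, the measured TCP pose, the force and the opening at its end, in the units of the state.
- bot.get_obs(): the state, without advancing time (a new reading comes with each control period).
- bot.camera(name): name is "scene" or "top" or "wrist"; returns the picture (400x640x3 uint8, red, green, blue); there is no depth.
- bot.get_calibration(name): a dict with "mtx" (3x3 intrinsics, pixels), "world_from_camera" (4x4, takes a point from camera to world coordinates); the wrist camera has in their place "mount" (4x4, takes a point from camera to tool coordinates, whose origin is the TCP and whose axes are the tool frame's). Camera axes: x right, y up, looking along -z (the intrinsics and any distortion apply to the point x, -y, -z); pixel columns grow to the right and rows downward; lengths in m; the calibration is good to about 2 mm. A picture is of the moment at which its call begins: read the wrist's pose just before it. get_calibration takes no time and is no camera call.
- bot.job_done(): hands the job in, once; it reports no verdict.
The state is a dict: "clock": time; "joint_pos": joint angles; "joint_vel": joint speeds; "tau": joint torques, N m; "eef_pos": TCP position; "tool_rot": TCP orientation; "ft_force": force on the tool from outside, world axes, zero at the start; "ft_torque": the same for the moment, N m; "grip_width": finger opening in m.
Only numpy, scipy, OpenCV 4.12 (cv2) and the standard library are available. Lean on these libraries where they do the work, as an engineer would, in place of code of your own. Each camera call takes 0.05 s, during which the arm holds its last target.

TASK

Close the glaze mill jar for tumbling: set its lid gently into the mouth and let go, then push the free end of the swung-out steel clamp bar round, its sprung pad riding up onto the lid's knob, until the bar comes up against the stop screw in its keeper. Lean on it there for a moment, firmly but with restraint (about 10 newtons, certainly no more than 20), and let go with the bar left resting against the screw. Leave the pots and the rib lying around where they are.

Things in the scene. Friction and masses are not known exactly. Their poses are not given: they have to be found in the camera images.
- jar: Off-white porcelain mill jar, fixed on the table: 144 mm wide, 160 mm high to the rim, neck 114 mm wide. A steel band round it (75 mm radius) carries the clamp. Origin: centre of its underside; z up; x points from the centre to the bar's pivot post, 96 mm from the centre, 244 mm high with its bolt head. The keeper stands opposite, 96 mm from the centre.
- jar_mouth (a point): Centre of the jar's mouth, level with the rim, 160 mm above the table. The mouth is a straight bore of 82 mm, at least 20 mm deep.
- lid: Loose off-white porcelain lid, about 0.45 kg, standing upright on its plug. Origin: centre of the plug's underside; z up. From below: plug 77 mm wide, 10 mm high, chamfered (enters the mouth); flange 116 mm wide, 10 to 22 mm up (rests on the rim, origin then 10 mm below the rim); round knob 40 mm wide, 22 to 59 mm up, with a coned top ending 63 mm up.
- lid_knob (a point): Point on the lid's axis inside the straight part of the knob, 44 mm above the plug's underside, 22 mm above the flange and 15 mm below the start of the cone: where to grip the lid (40 mm wide, any direction).
- clamp_bar: Flat steel bar, 24 mm wide, 8 mm thick, 253 mm from pivot to tip, turning level on the jar's pivot pin. Origin: pivot axis at the bar's underside (230 mm above the table); the bar runs along its own -x. It starts swung out 1.15 to 1.4 rad to the jar's +y side and closes anticlockwise seen from above; home, its x is within 0.035 rad of the jar's x. It stays where left (its pin rubs, 1 N at the end).
- bar_pivot (a point): Point on the bar's pivot axis, half-way through the bar's thickness (234 mm above the table).
- bar_end (a point): Middle of the bar's free end, where it is pushed: mid-thickness (234 mm above the table) and mid-width, 226 mm from the pivot axis, 27 mm short of the tip. Nothing is below or beside the bar here; the keeper's nearest side is 26 mm nearer the pivot.
- pad_foot (a point): Lowest point of the rubber pad (20 mm wide dome) sprung under the bar, 96 mm from the pivot, 211 mm above the table when free. As the bar closes it rides up 2 mm on the cone of a seated lid's knob and then presses the lid down with about 7 N. This takes 2 to 6 N at the bar's free end, from about 0.2 rad before home on: that resistance is not yet the stop.
- keeper: Steel C-shaped keeper on the jar, 192 mm from the pivot axis, 16 mm wide along the bar, 248 mm high, open to the jar's +y side; jaws above and below leave 3 to 4 mm over and under the bar. Its upright, on the -y side, carries the stop screw; pressed, it springs under 1 mm at 20 N. Origin: where the bar's centre line lies if exactly straight across, 98 mm above the table; axes as the jar's.
- keeper_stop (a point): Where the stop screw leaves the face of the keeper's upright, 234 mm above the table, 20 mm to the jar's -y side of straight across. The screw, 8 mm thick, domed and locked, stands 2 to 14 mm out of the face towards +y: each jar is set differently and this setting is not measured, so the bar may meet it up to 6 mm before or after straight across: feel for it.
- bowl: Bystander: off-white bowl, 90 mm wide, 50 mm high, loose; origin at its underside. It stands beside the lid; they may have changed places.
- mug: Bystander: off-white mug with a handle, 76 mm wide, 85 mm high; origin at its underside.
- vase: Bystander: small terracotta vase, 68 mm wide, 110 mm high; origin at its underside.
- dish: Bystander: flat terracotta dish, 110 mm wide, 16 mm high; origin at its underside.
- pot: Bystander: small squat clay-coloured pot with a closed top, 88 mm wide, 80 mm high; origin at its underside.
- rib: Bystander: flat wooden potter's rib, 110 x 50 x 8 mm; origin at its underside.
Things that resemble listed ones, but are neither listed nor needed, are in the scene too. Leave any orange or purple look-alike of the lid alone.

How it is judged:
On the way, in this order (a step that is already met when the one before it is completed fails the run):
1. the lid sits level in the jar's mouth, its flange on the rim, and has been let go (z of lid in the frame of jar_mouth below -0.008 m and horizontal distance between lid and jar_mouth below 0.005 m and angle between lid's own z axis and vertical below 0.035 rad and contact force between the fingers and lid below 0.1 N), for 0.2 s.
2. the clamp bar, straight across the jar, is pressed against the keeper's stop screw with more than 5 N for a fifth of a second (angle between the x axis of clamp_bar and the x axis of jar, either way round below 0.04 rad and contact force between clamp_bar and keeper above 5 N), for 0.2 s.
At the end, for the whole second after the job is handed in: The lid is at rest in the mouth, level within 2 degrees, centred within 5 mm, its plug at least 8 of 10 mm in; the bar is at rest across the jar (within 0.04 rad), still touching the stop screw (over 0.2 N, by its own friction), its pad pressing the lid with over 3 N; the robot has let go (z of lid in the frame of jar_mouth below -0.008 m and horizontal distance between lid and jar_mouth below 0.005 m and angle between lid's own z axis and vertical below 0.035 rad and linear speed of lid below 0.01 m/s and angle between the x axis of clamp_bar and the x axis of jar, either way round below 0.04 rad and angular speed of clamp_bar below 0.05 rad/s and contact force between clamp_bar and lid above 3 N and contact force between clamp_bar and keeper above 0.2 N).
It fails at once if the bar is pressed against the keeper's stop screw with more than 20 N (contact force between clamp_bar and keeper above 20 N).
It fails at once if the lid is knocked or forced against the porcelain jar with more than 45 N (contact force between lid and jar above 45 N).
It fails at once if a bystander is moved by more than 25 mm (distance of any of bowl, mug, vase, dish, pot, rib from where it was at the start of the episode above 0.025 m).
It also fails if it takes over 58 s, if anything falls off the work surface, if the arm or the gripper's body presses on something with over 40 N, if the wrist force passes 120 N, or if a joint passes its speed limit or range.

## Working session

There is one attempt and no reset: what is moved stays moved. The work goes in short steps, Python scripts to look and compute and a tool call to move; the robot and the scene stay as the last step left them, time stands still between calls to the robot, and variables do not carry over. Pictures are saved under pics/ and viewed, and the job is handed in when it is done.

Besides the shell and the picture viewer there is one more tool, called after ">>>" as name(argument=value, ...) on one line, values as JSON. arm_command: Moves the arm, as the interface text tells. Its arguments: {"type":"object","properties":{"moves":{"type":"array"}},"required":["moves"]}

```bash
mkdir -p pics; ls; python3 - <<'E'
from workcell import bot
import cv2
o=bot.get_obs()
for k,v in o.items(): print(k,v)
for n in ["scene","top","wrist"]:
    c=bot.get_calibration(n); print(n,c)
    im=bot.camera(n); cv2.imwrite(f"pics/{n}0.png",im[:,:,::-1])
E
```

```text
pics
clock 0.0
joint_pos [-1.25900006e+00  2.41421365e-01  3.71322043e-03  1.33520275e+00
  2.81532113e-05  1.57081420e+00]
joint_vel [ 0.00082536 -0.00013167  0.00037029  0.00098683  0.0008724   0.00023945]
tau [-8.32222304e-05 -3.72321939e+01  2.52405524e+01  1.68690132e-02
  3.21888888e-05  8.65070831e-06]
eef_pos [ 0.15330433 -0.47563168  0.40380419]
tool_rot [ 0.41675561  0.57216435 -0.41585923  0.57096744]
ft_force [-0.73219209  0.36867019  0.08541009]
ft_torque [0.00721314 0.02280593 0.02023525]
grip_width 0.08533901991072997
scene {'mtx': array([[362.4830066 ,   0.        , 316.8250873 ],
       [  0.        , 362.4830066 , 201.64177626],
       [  0.        ,   0.        ,   1.        ]]), 'world_from_camera': array([[-0.8764889 , -0.30728379,  0.37059935,  0.81899706],
       [ 0.48133298, -0.57415354,  0.66231886,  0.63189922],
       [ 0.00926108,  0.75889682,  0.65114503,  0.81961811],
       [ 0.        ,  0.        ,  0.        ,  1.        ]])}
top {'mtx': array([[488.46642343,   0.        , 318.26550532],
       [  0.        , 488.46642343, 201.96982606],
       [  0.        ,   0.        ,   1.        ]]), 'world_from_camera': array([[-0.00512345,  0.99470737, -0.10262066,  0.28505075],
       [-0.99997618, -0.00462179,  0.0051257 , -0.03702414],
       [ 0.00462429,  0.10264448,  0.99470736,  1.49830139],
       [ 0.        ,  0.        ,  0.        ,  1.        ]])}
wrist {'mtx': array([[288.55489197,   0.        , 316.22284754],
       [  0.        , 288.55489197, 203.71014199],
       [  0.        ,   0.        ,   1.        ]]), 'mount': array([[-1.39660517e-03,  2.79824664e-01, -9.60050107e-01,
         3.07584425e-02],
       [ 4.76998036e-04,  9.60051120e-01,  2.79824265e-01,
         7.14726792e-02],
       [ 9.99998911e-01, -6.71380000e-05, -1.47428817e-03,
         9.26639102e-04],
       [ 0.00000000e+00,  0.00000000e+00,  0.00000000e+00,
         1.00000000e+00]])}
```

View pics/scene0.png

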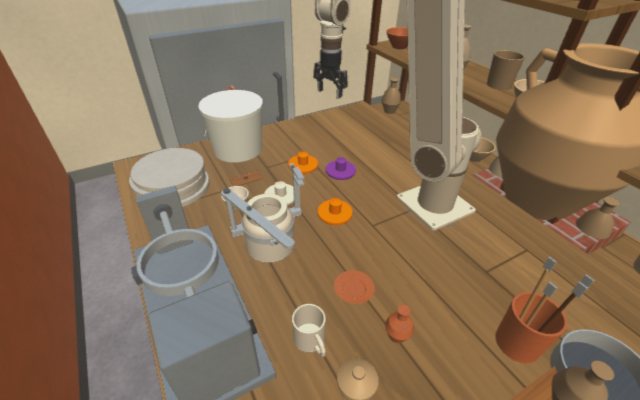

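View pics/top0.png

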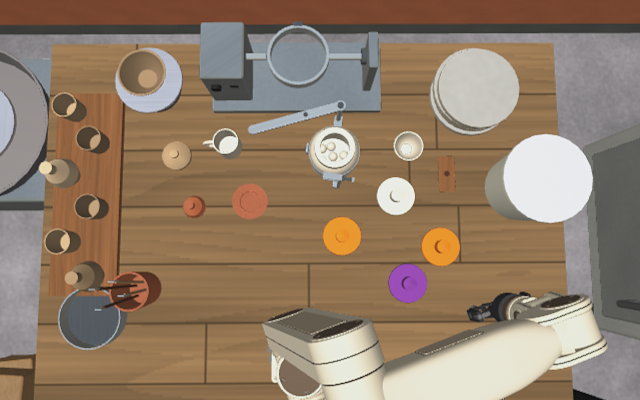

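View pics/wrist0.png

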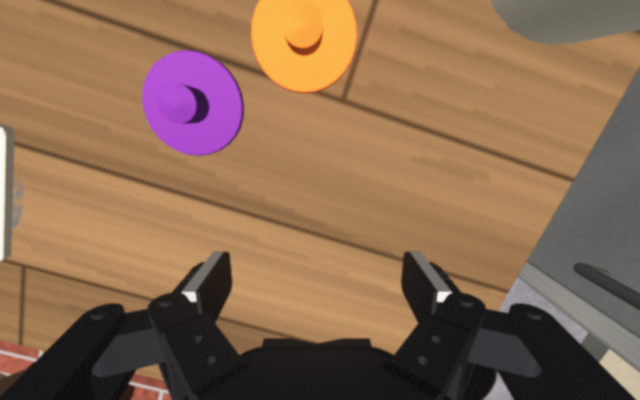

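The top view shows the off-white lid at about (396,196) next to the bowl at (408,146). The jar is at (333,151), the pivot at (340,105), the bar end at about (251,130) and the keeper at about (338,180). I'll measure these now.

```bash
cat > h.py <<'E'
import numpy as np, cv2
from scipy.spatial.transform import Rotation as R
from workcell import bot
def pose(o=None):
    o=o or bot.get_obs(); T=np.eye(4); T[:3,:3]=R.from_quat(o["tool_rot"]).as_matrix(); T[:3,3]=o["eef_pos"]; return T
def wfc(name,T=None):
    c=bot.get_calibration(name)
    return (c["mtx"], c["world_from_camera"] if name!="wrist" else (pose() if T is None else T)@c["mount"])
def onplane(name,uv,z,T=None):
    K,W=wfc(name,T); u,v=uv
    d=np.array([(u-K[0,2])/K[0,0],-(v-K[1,2])/K[1,1],-1.]); d=W[:3,:3]@d; p=W[:3,3]
    return p+d*(z-p[2])/d[2]
def proj(name,P,T=None):
    K,W=wfc(name,T); q=np.linalg.inv(W)@np.append(P,1); 
    return np.array([K[0,2]+K[0,0]*q[0]/-q[2],K[1,2]+K[1,1]*(-q[1])/-q[2]])
def shot(name,f):
    T=pose(); im=bot.camera(name)[:,:,::-1].copy(); cv2.imwrite(f"pics/{f}.png",im); return im,T
E
python3 - <<'E'
from h import *
np.set_printoptions(precision=4,suppress=True)
im=cv2.imread("pics/top0.png")
c=cv2.resize(im[70:230,230:470],None,fx=3.3,fy=3.3,interpolation=cv2.INTER_CUBIC); cv2.imwrite("pics/top0z.png",c)
for n,uv,z in [("lidflange",(396,196),.022),("jar",(333,151),.16),("pivot",(340.5,105),.244),("barend",(251,130),.238),("keeper",(338,180),.248),("bowl",(408,146),.05)]:
    print(n,onplane("top",uv,z))
E
```

```text
lidflange [ 0.4545 -0.2814  0.022 ]
jar [ 0.5656 -0.0857  0.16  ]
pivot [ 0.6712 -0.1034  0.244 ]
barend [0.6063 0.1326 0.238 ]
keeper [ 0.4709 -0.0948  0.248 ]
bowl [ 0.6031 -0.3163  0.05  ]
```

View pics/top0z.png

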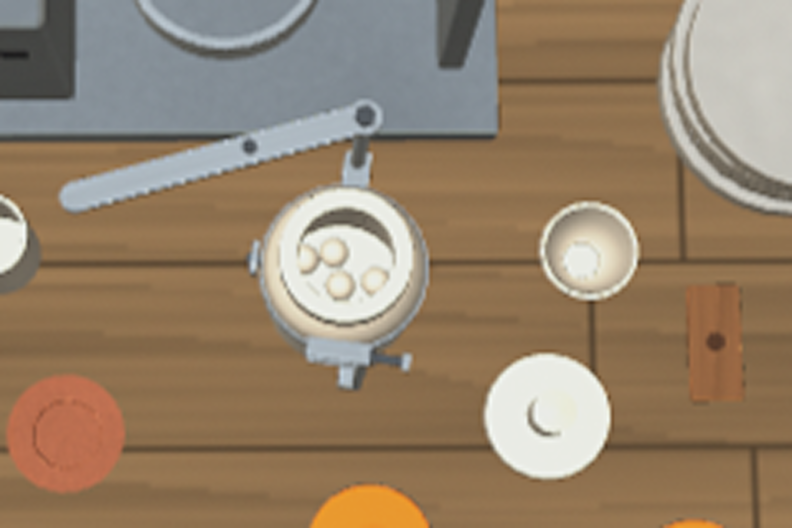

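```bash
python3 - <<'E'
from h import *
np.set_printoptions(precision=4,suppress=True)
print(pose())
im=cv2.imread("pics/top0.png")
hsv=cv2.cvtColor(im,cv2.COLOR_BGR2HSV)
m=((hsv[:,:,1]<60)&(hsv[:,:,2]>170)).astype(np.uint8)
cs,_=cv2.findContours(m,cv2.RETR_EXTERNAL,cv2.CHAIN_APPROX_NONE)
for c in cs:
    a=cv2.contourArea(c)
    if a>300:
        e=cv2.fitEllipse(c); print(a,e, onplane("top",e[0],.022)[:2],onplane("top",e[0],.16)[:2])
K=488.47
for z in(.022,.16): print(z,"px per m",K/(1.498-z))
print(onplane("top",(230+346/3.3,70+257/3.3),.16))
for n,u,v,z in[("piv",367,116,.244),("tip-side",78,197,.238),("keep",349,376,.248),("barhole",249,146,.238)]:
    print(n,onplane("top",(230+u/3.3-.35,70+v/3.3-.35),z))
E
```

```text
[[-0.0005  0.9518  0.3067  0.1533]
 [ 0.0016  0.3067 -0.9518 -0.4757]
 [-1.     -0.     -0.0017  0.404 ]
 [ 0.      0.      0.      1.    ]]
1865.5 ((320.86749267578125, 339.1557312011719), (41.56087112426758, 98.72225189208984), 98.0890884399414) [ 0.0301 -0.0502] [ 0.0539 -0.049 ]
15189.5 ((448.94525146484375, 352.046875), (95.97103118896484, 311.5696105957031), 84.04134368896484) [-0.0093 -0.4277] [ 0.0182 -0.3912]
1078.0 ((395.4509582519531, 195.64187622070312), (36.70871353149414, 37.44405746459961), 137.52020263671875) [ 0.4556 -0.2797] [ 0.4397 -0.257 ]
6141.0 ((547.496337890625, 177.94114685058594), (86.09042358398438, 90.84687042236328), 130.6363525390625) [ 0.508  -0.7466] [ 0.4872 -0.6803]
656.5 ((408.0188293457031, 145.5254669189453), (28.70527458190918, 29.19417381286621), 143.9667510986328) [ 0.6107 -0.3218] [ 0.5803 -0.2951]
524.0 ((222.79417419433594, 140.80821228027344), (23.688968658447266, 31.87451171875), 83.62440490722656) [0.6278 0.248 ] [0.5958 0.2214]
1783.0 ((332.7718200683594, 149.63278198242188), (43.83427429199219, 55.94371032714844), 7.392159938812256) [ 
[... 254 characters left out ...]
893066406), 0.24430425465106964) [0.694  0.9183] [0.6558 0.829 ]
5036.5 ((476.9298095703125, 86.92469787597656), (77.09270477294922, 83.8592529296875), 110.54524993896484) [ 0.7958 -0.5413] [ 0.748  -0.4942]
1502.5 ((147.4405517578125, 78.76765441894531), (60.3919792175293, 63.82341766357422), 118.82548522949219) [0.8256 0.4854] [0.775  0.4366]
2857.0 ((304.236328125, 54.338375091552734), (54.4033088684082, 85.69095611572266), 90.5151138305664) [ 0.903 -0.003] [ 0.8452 -0.0062]
0.022 px per m 330.9417344173442
0.16 px per m 365.0747384155456
[ 0.5744 -0.0909  0.16  ]
piv [ 0.6717 -0.1044  0.244 ]
tip-side [0.6081 0.1266 0.238 ]
keep [ 0.4616 -0.088   0.248 ]
barhole [ 0.6492 -0.0099  0.238 ]
```

>>> arm_command(moves=[0,0.03,-0.008,0,0,0,-1,0.005,0.035,-0.0095,0,0,0,-1,0.005,0.035,-0.0095,0,0,0,-1,0.005,0.035,-0.0095,0,0,0,-1,0.005,0.035,-0.0095,0,0,0,-1,0.005,0.035,-0.0095,0,0,0,-1,0.005,0.035,-0.0095,0,0,0,-1,0.005,0.035,-0.0095,0,0,0,-1,0.005,0.035,-0.0095,0,0,0,-1,0.005,0.03,-0.008,0,0,0,-1,0,0,0,0,0,0,-1])

```text
clock: 1.07
eef_pos: [0.46, -0.2781, 0.3529]
tool_rot: [0.419, 0.571, -0.419, 0.568]
ft_force: [-0.7, -0.7, 0.3]
grip_width: 0.0857
```

```bash
python3 - <<'E'
from h import *
np.set_printoptions(precision=4,suppress=True)
im,T=shot("wrist","w1"); print(T)
print(proj("wrist",[.4556,-.28,.063],T),proj("wrist",T[:3,3]+T[:3,0]*.155,T))
E
```

```text
[[-0.0037  0.9549  0.2969  0.46  ]
 [ 0.0028  0.2969 -0.9549 -0.2781]
 [-1.     -0.0027 -0.0038  0.3529]
 [ 0.      0.      0.      1.    ]]
[316.5279 203.6731] [313.8811 273.8647]
```

View pics/w1.png

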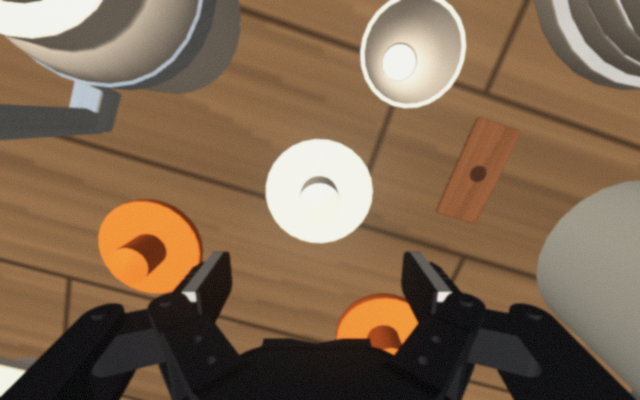

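The wrist view shows the white lid centred at about (319,190), between the open fingers as intended. The bowl is at (413,50), the rib at (477,170), and two orange look-alikes are nearby.

```bash
python3 - <<'E'
from h import *
np.set_printoptions(precision=4,suppress=True)
im=cv2.imread("pics/w1.png"); T=pose()
hsv=cv2.cvtColor(im,cv2.COLOR_BGR2HSV)
m=((hsv[:,:,1]<70)&(hsv[:,:,2]>120)).astype(np.uint8)
cs,_=cv2.findContours(m,cv2.RETR_EXTERNAL,cv2.CHAIN_APPROX_NONE)
for c in cs:
    e=cv2.fitEllipse(c) if len(c)>50 else None
    if e and abs(e[0][0]-319)<15 and abs(e[0][1]-190)<15:
        # back-project contour to plane z=.022, fit circle
        P=np.array([onplane("wrist",p[0],.022,T)[:2] for p in c])
        A=np.c_[2*P,np.ones(len(P))]; s=np.linalg.lstsq(A,(P**2).sum(1),rcond=None)[0]
        print(e,s[:2],np.sqrt(s[2]+s[:2]@s[:2]), P.mean(0))
E
```

```text
((318.7117919921875, 190.36416625976562), (104.28024291992188, 107.45237731933594), 89.90870666503906) [ 0.4538 -0.2834] 0.057547357368558025 [ 0.455 -0.283]
```

>>> arm_command(moves=[0.02,-0.006,0.003,0,-0.004,0.003,-1,0.03,0,0,0,0,0,-1,0.03,0,0,0,0,0,-1,0.03,0,0,0,0,0,-1,0.01,0,0,0,0,0,-1,0,0,0,0,0,0,-1])

```text
clock: 1.62
eef_pos: [0.4506, -0.2867, 0.2309]
tool_rot: [0.419, 0.568, -0.422, 0.57]
ft_force: [0.1, 0.1, 0.0]
grip_width: 0.0856
```

```bash
python3 - <<'E'
from h import *
np.set_printoptions(precision=4,suppress=True)
im,T=shot("wrist","w2"); print(T); print(T[:3,3]+T[:3,0]*.155)
hsv=cv2.cvtColor(im,cv2.COLOR_BGR2HSV)
print(proj("wrist",[.454,-.283,.022],T),proj("wrist",[.454,-.283,.063],T))
E
```

```text
[[ 0.0002  0.9558  0.2941  0.4506]
 [-0.0055  0.2941 -0.9558 -0.2867]
 [-1.     -0.0015  0.0053  0.2309]
 [ 0.      0.      0.      1.    ]]
[ 0.4507 -0.2876  0.0759]
[308.7834 225.5487] [307.3655 253.392 ]
```

View pics/w2.png

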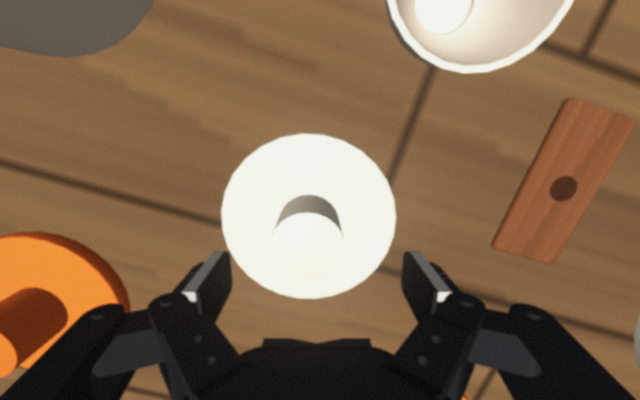

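```bash
cat >> h.py <<'E'
def lidfit(im,T,uv,z,tol=25):
    hsv=cv2.cvtColor(im,cv2.COLOR_BGR2HSV)
    m=((hsv[:,:,1]<70)&(hsv[:,:,2]>120)).astype(np.uint8)
    m[:, :]=cv2.morphologyEx(m,cv2.MORPH_OPEN,np.ones((5,5)))
    cs,_=cv2.findContours(m,cv2.RETR_EXTERNAL,cv2.CHAIN_APPROX_NONE)
    for c in cs:
        if len(c)<80: continue
        e=cv2.fitEllipse(c)
        if np.hypot(e[0][0]-uv[0],e[0][1]-uv[1])<tol:
            P=np.array([onplane("wrist",p[0],z,T)[:2] for p in c])
            A=np.c_[2*P,np.ones(len(P))]; s=np.linalg.lstsq(A,(P**2).sum(1),rcond=None)[0]
            r=np.sqrt(s[2]+s[:2]@s[:2])
            print(e,s[:2],r,"resid",np.abs(np.hypot(*(P-s[:2]).T)-r).max())
E
python3 - <<'E'
from h import *
lidfit(cv2.imread("pics/w2.png"),pose(),(309,215),.022)
E
```

```text
((308.1214294433594, 215.51272583007812), (165.50741577148438, 174.94342041015625), 93.17172241210938) [ 0.45553726 -0.2822364 ] 0.05735368728191381 resid 0.000610333805401049
```

>>> arm_command(moves=[0.0,0.006,-0.004,0,0.004,0,-1,0,0,0,0,0,0,-1,0.012,0,0,0,0,0,-1,0.012,0,0,0,0,0,-1,0.004,0,0,0,0,0,-1,0,0,0,0,0,0,-1])

```text
clock: 2.17
eef_pos: [0.4576, -0.2841, 0.211]
tool_rot: [0.421, 0.563, -0.421, 0.573]
ft_force: [-0.0, -0.3, -0.3]
grip_width: 0.0855
```

```bash
python3 - <<'E'
from h import *
np.set_printoptions(precision=4,suppress=True)
im,T=shot("wrist","w3"); print(T); print(T[:3,3]+T[:3,0]*.155)
p=proj("wrist",[.4555,-.2822,.022],T);print(p);lidfit(im,T,p,.022,50)
E
```

```text
[[ 0.0105  0.9566  0.2911  0.4576]
 [-0.0092  0.2912 -0.9566 -0.2841]
 [-0.9999  0.0073  0.0119  0.211 ]
 [ 0.      0.      0.      1.    ]]
[ 0.4592 -0.2855  0.056 ]
[306.4462 248.9324]
((307.6722717285156, 239.48126220703125), (177.9739990234375, 188.25558471679688), 104.33981323242188) [ 0.4567 -0.283 ] 0.05652488498992546 resid 0.008916711637831254
```

View pics/w3.png

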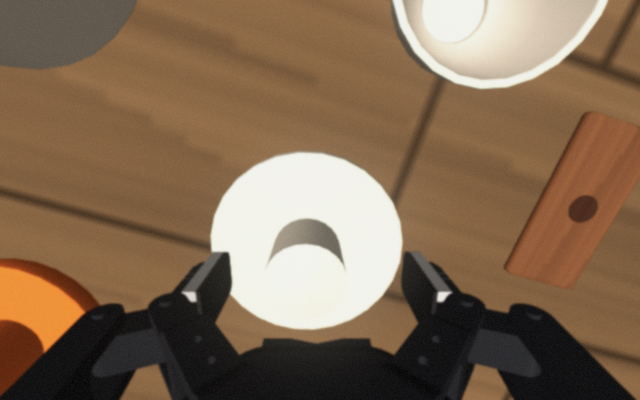

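>>> arm_command(moves=[0,0,0,0,0.012,-0.0075,-1])

```text
clock: 2.3
eef_pos: [0.4579, -0.2843, 0.2125]
tool_rot: [0.421, 0.568, -0.421, 0.569]
ft_force: [-0.4, -0.4, -0.0]
grip_width: 0.0853
```

```bash
cat >> h.py <<'E'
def st():
    np.set_printoptions(precision=4,suppress=True)
    o=bot.get_obs();T=pose(o); x=T[:3,0]; d=np.array([0,0,-1])-x; l=T[:3,:3].T@d
    print("t",round(o["clock"],2),"grasp",T[:3,3]+.155*x,"x",x,"z",T[:3,2],"fix wy,wz",-l[2],l[1],"F",o["ft_force"],"w",o["grip_width"])
    return T
E
python3 -c "
from h import *
st(); print(bot.get_obs()['joint_vel'])"
```

```text
t 2.3 grasp [ 0.4581 -0.2844  0.0575] x [ 0.0013 -0.0008 -1.    ] z [ 0.2914 -0.9566  0.0011] fix wy,wz 0.0011382862232481666 -0.0010024133254601583 F [-0.4096 -0.4458 -0.0274] w 0.08526816637915623
[-0.006   0.0539  0.1411  0.2517  0.0311 -0.0087]
```

>>> arm_command(moves=[0,0,0,0,0,0,-1])

```text
clock: 2.38
eef_pos: [0.4583, -0.2845, 0.2135]
tool_rot: [0.421, 0.567, -0.421, 0.569]
ft_force: [0.4, -0.3, 0.5]
grip_width: 0.0853
```

```bash
python3 -c "
from h import *
st(); print(bot.get_obs()['joint_vel'])"
```

```text
t 2.38 grasp [ 0.4586 -0.2847  0.0585] x [ 0.0019 -0.001  -1.    ] z [ 0.2913 -0.9566  0.0015] fix wy,wz 0.0015214498882133013 -0.0014731498897663476 F [ 0.4168 -0.3028  0.5078] w 0.08533486978999096
[ 0.0013 -0.0169  0.0048 -0.0093 -0.0021 -0.0002]
```

>>> arm_command(moves=[0,-0.002,-0.003,0,0.001,-0.001,-1,0.007,0,0,0,0,0,-1,0.007,0,0,0,0,0,-1,0,0,0,0,0,0,-1])

```text
clock: 2.72
eef_pos: [0.4562, -0.2826, 0.2005]
tool_rot: [0.421, 0.567, -0.421, 0.57]
ft_force: [-0.5, 0.5, -0.6]
grip_width: 0.0855
```

```bash
python3 - <<'E'
from h import *
T=st(); im,T=shot("wrist","w4"); 
p=proj("wrist",[.4555,-.2822,.022],T);print(p);lidfit(im,T,p,.022,50)
E
```

```text
t 2.72 grasp [ 0.4568 -0.2829  0.0455] x [ 0.004  -0.0025 -1.    ] z [ 0.2914 -0.9566  0.0035] fix wy,wz 0.0035420947419059464 -0.0031388287117462164 F [-0.5391  0.4827 -0.5916] w 0.08546536794495481
[312.0784 254.1618]
((312.9642028808594, 243.28175354003906), (189.3752899169922, 197.10902404785156), 101.24513244628906) [ 0.4566 -0.2826] 0.05614047467804093 resid 0.009105916669139125
```

View pics/w4.png

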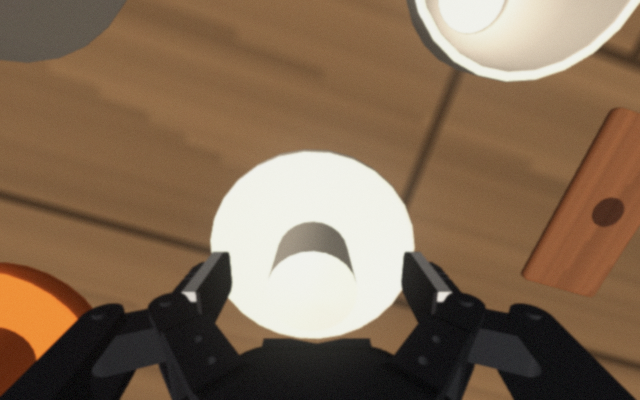

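```bash
cat >> h.py <<'E'
def arcfit(im,T,uv,z,keep,r0=None):
    from scipy.optimize import least_squares
    hsv=cv2.cvtColor(im,cv2.COLOR_BGR2HSV)
    m=((hsv[:,:,1]<70)&(hsv[:,:,2]>120)).astype(np.uint8)
    m=cv2.morphologyEx(m,cv2.MORPH_OPEN,np.ones((5,5)))
    cs,_=cv2.findContours(m,cv2.RETR_EXTERNAL,cv2.CHAIN_APPROX_NONE)
    for c in cs:
        if len(c)<80 or cv2.pointPolygonTest(c,(float(uv[0]),float(uv[1])),False)<0: continue
        p=c[:,0,:]; p=p[[keep(a,b) for a,b in p]]
        P=np.array([onplane("wrist",q,z,T)[:2] for q in p])
        f=(lambda s:np.hypot(*(P-s[:2]).T)-(s[2] if r0 is None else r0))
        s=least_squares(f,[*P.mean(0),.05],loss="soft_l1",f_scale=.0005)
        print(len(P),s.x,"rms",np.sqrt((f(s.x)**2).mean())); return s.x
E
python3 - <<'E'
from h import *
T=pose(); im=cv2.imread("pics/w4.png")
arcfit(im,T,(313,220),.022,lambda a,b:b<245 or b>320 and 270<a<350)
arcfit(im,T,(313,220),.022,lambda a,b:b<245)
arcfit(im,T,(313,220),.022,lambda a,b:b<245,.058)
E
```

```text
357 [ 0.45603332 -0.28213772  0.05726506] rms 0.0002561786091863673
278 [ 0.45656392 -0.28197484  0.05685891] rms 0.00020205576712309031
278 [ 0.45523019 -0.28239178  0.05      ] rms 0.00047880033964917823
```

>>> arm_command(moves=[0,-0.0005,0,0,0.0035,-0.003,-1,0,0,0,0,0,0,1,0,0,0,0,0,0,1,0,0,0,0,0,0,1,0,0,0,0,0,0,1,0,0,0,0,0,0,1,0,0,0,0,0,0,1,0,0,0,0,0,0,1,0,0,0,0,0,0,1])

```text
clock: 3.52
eef_pos: [0.4557, -0.2826, 0.2007]
tool_rot: [0.421, 0.569, -0.421, 0.568]
ft_force: [-0.9, 0.3, -0.2]
grip_width: 0.0387
```

```bash
python3 - <<'E'
from h import *
T=st(); im,T=shot("wrist","w5"); print(proj("wrist",[.456,-.2822,.022],T))
E
```

```text
t 3.52 grasp [ 0.4555 -0.2824  0.0457] x [-0.0008  0.0013 -1.    ] z [ 0.2915 -0.9566 -0.0015] fix wy,wz -0.0014877563370506058 0.0004219510746160935 F [-0.8984  0.2943 -0.1855] w 0.03869524105137813
[314.1687 251.386 ]
```

View pics/w5.png

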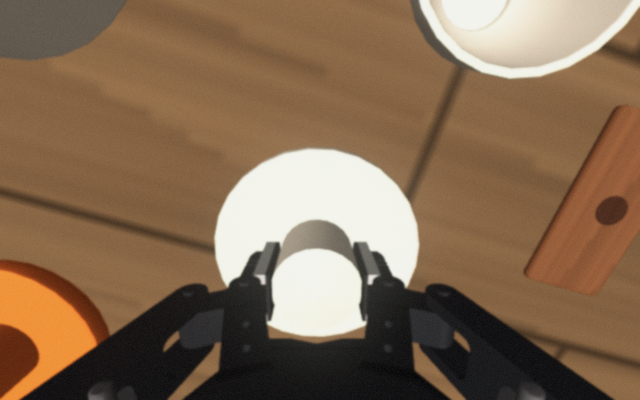

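```bash
python3 - <<'E'
from h import *
T=pose(); im=cv2.imread("pics/w5.png")
s=arcfit(im,T,(317,200),.022,lambda a,b:b<235)
s=arcfit(im,T,(317,200),.022,lambda a,b:b<235 or b>318)
print(T[:3,:3].T@(np.array([s[0],s[1],.022])-T[:3,3]))
E
```

```text
286 [ 0.45707485 -0.28295527  0.05664912] rms 0.011364905612121166
402 [ 0.456556   -0.28313116  0.0570562 ] rms 0.00960180632175905
[0.17873291 0.00072311 0.00105849]
```

>>> arm_command(moves=[-0.005,0,0,0,0,0,1,-0.015,0,0,0,0,0,1,-0.03,0,0,0,0,0,1,-0.03,0,0,0,0,0,1,-0.03,0,0,0,0,0,1,-0.03,0,0,0,0,0,1,-0.03,0,0,0,0,0,1,-0.03,0,0,0,0,0,1,-0.03,0,0,0,0,0,1,-0.015,0,0,0,0,0,1,0,0,0,0,0,0,1])

```text
clock: 4.48
eef_pos: [0.4531, -0.2813, 0.448]
tool_rot: [0.42, 0.579, -0.422, 0.557]
ft_force: [1.2, -0.6, -3.5]
grip_width: 0.0383
```

```bash
python3 -c "
from h import *
st()"
```

```text
t 4.48 grasp [ 0.4492 -0.2788  0.2931] x [-0.0255  0.016  -0.9995] z [ 0.291  -0.9565 -0.0227] fix wy,wz -0.022732091330092886 0.019696587089092478 F [ 1.1814 -0.6264 -3.5078] w 0.0383283577469425
```

>>> arm_command(moves=[-0.01,0.003,-0.008,0,-0.02,0.018,1,-0.01,0.012,-0.028,0,0,0,1,-0.008,0.012,-0.028,0,0,0,1,0,0.012,-0.028,0,0,0,1,0,0.012,-0.028,0,0,0,1,0,0.01,-0.02,0,0,0,1,0,0,0,0,0,0,1,0,0,0,0,0,0,1])

```text
clock: 5.15
eef_pos: [0.4691, -0.1209, 0.4681]
tool_rot: [0.422, 0.572, -0.422, 0.563]
ft_force: [0.0, -0.9, -4.4]
grip_width: 0.0386
```

```bash
python3 - <<'E'
from h import *
T=st(); im,T=shot("wrist","w6"); np.save("T6.npy",T)
E
```

```text
t 5.15 grasp [ 0.4674 -0.1197  0.3132] x [-0.0108  0.0076 -0.9999] z [ 0.288  -0.9576 -0.0104] fix wy,wz -0.010402800509613992 0.00810934229865911 F [ 0.0102 -0.8554 -4.4269] w 0.038588811093182525
```

View pics/w6.png

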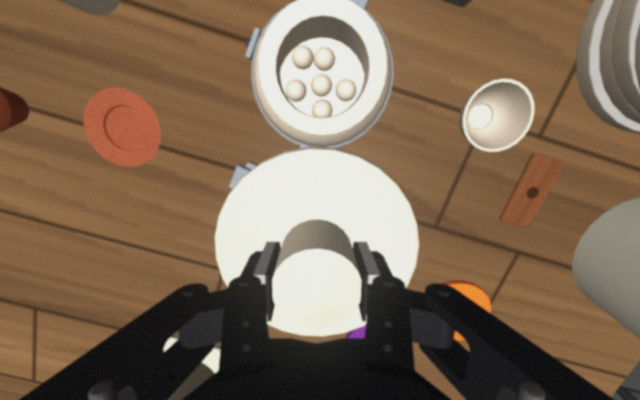

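```bash
python3 - <<'E'
from h import *
im=cv2.imread("pics/w6.png")
cv2.imwrite("pics/w6z.png",cv2.resize(im[0:160,235:410],None,fx=3.7,fy=3.7,interpolation=cv2.INTER_CUBIC))
E
```

```text
(no output)
```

View pics/w6z.png

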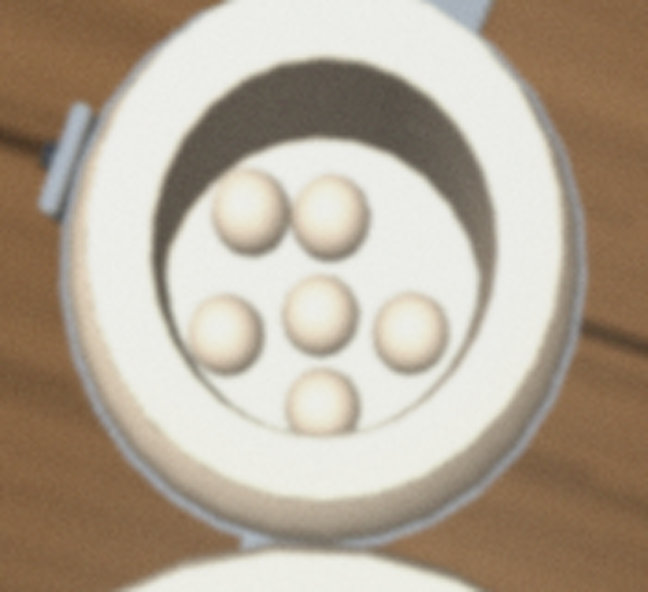

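```bash
python3 - <<'E'
from h import *
from scipy.optimize import least_squares
np.set_printoptions(precision=4,suppress=True)
im=cv2.imread("pics/w6.png"); T=np.load("T6.npy")
g=cv2.cvtColor(im,cv2.COLOR_BGR2GRAY).astype(float)
c0=np.array([323,67.])
# radial profile: outermost falling edge (bright rim -> darker bore) scanning inward
pts=[]
for a in np.deg2rad(np.arange(-180,180,3)):
    d=np.array([np.cos(a),np.sin(a)])
    rr=np.arange(56,40,-.25)
    q=c0+rr[:,None]*d
    if q.min()<1: continue
    v=cv2.remap(g.astype(np.float32),q[:,0].astype(np.float32),q[:,1].astype(np.float32),cv2.INTER_LINEAR).ravel()
    hi=v[:8].max()
    k=np.where(v<hi-45)[0]
    if len(k): pts.append(q[k[0]])
pts=np.array(pts);print(len(pts))
P=np.array([onplane("wrist",p,.16,T)[:2] for p in pts])
for r0 in(None,.041):
    f=lambda s:np.hypot(*(P-s[:2]).T)-(r0 or s[2])
    s=least_squares(f,[*P.mean(0),.041],loss="soft_l1",f_scale=.0005); print(s.x,np.abs(f(s.x)).mean())
v=im.copy()
for p in pts: cv2.circle(v,tuple(np.round(p).astype(int)),1,(0,0,255),-1)
cv2.imwrite("pics/w6d.png",cv2.resize(v[0:160,235:410],None,fx=3.7,fy=3.7))
# outer neck? lid in hand (flange top at tool x=.155+.022-.044 rel..)
# flange top in tool frame x: grasp at knob 45.7mm above origin -> flange at x = .155+.0457-.022
from functools import partial
Ti=T.copy()
K=bot.get_calibration("wrist")
M=K["mount"]; k=K["mtx"]
hsv=cv2.cvtColor(im,cv2.COLOR_BGR2HSV)
arc=[]
for a in np.deg2rad(np.arange(-165,-14,3)):
    d=np.array([np.cos(a),np.sin(a)]); c1=np.array([317,242.])
    rr=np.arange(80,112,.25); q=c1+rr[:,None]*d
    s=cv2.remap(hsv[:,:,1],q[:,0].astype(np.float32),q[:,1].astype(np.float32),cv2.INTER_LINEAR).ravel()
    gg=cv2.remap(g.astype(np.float32),q[:,0].astype(np.float32),q[:,1].astype(np.float32),cv2.INTER_LINEAR).ravel()
    kk=np.where((gg<190))[0]
    if len(kk): arc.append(q[kk[0]])
arc=np.array(arc)
X=.155+.0457-.022
L=[]
for u,w in arc:
    d=M[:3,:3]@np.array([(u-k[0,2])/k[0,0],-(w-k[1,2])/k[1,1],-1]); p=M[:3,3]; L.append((p+d*(X-p[0])/d[0])[1:])
L=np.array(L)
for r0 in(None,.058):
    f=lambda s:np.hypot(*(L-s[:2]).T)-(r0 or s[2])
    s2=least_squares(f,[0,0,.058],loss="soft_l1",f_scale=.0005); print("lid in tool y,z",s2.x,np.abs(f(s2.x)).mean())
E
```

```text
102
[ 0.5773 -0.0915  0.041 ] 0.0002883289921999683
[ 0.5773 -0.0915  0.041 ] 0.0002881185062186807
lid in tool y,z [0.0007 0.001  0.0567] 9.98509644029633e-05
lid in tool y,z [-0.0008  0.0009  0.058 ] 0.0002496706657334344
```

View pics/w6d.png

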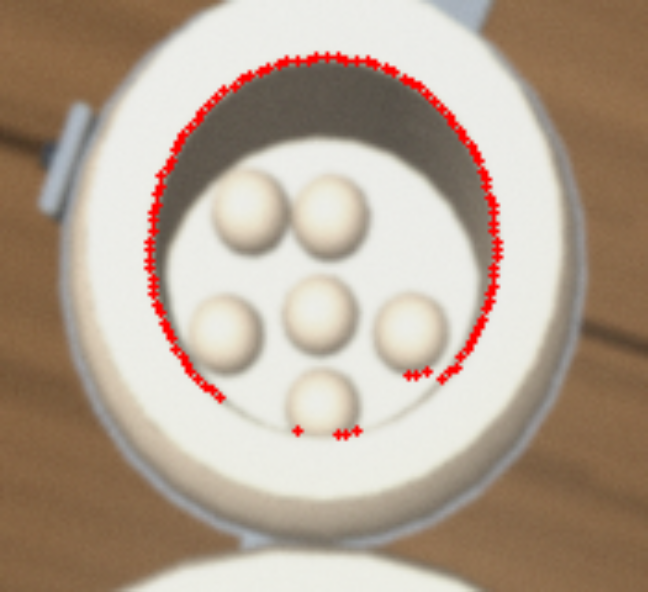

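```bash
python3 - <<'E'
from h import *
from scipy.optimize import least_squares
np.set_printoptions(precision=4,suppress=True)
im=cv2.imread("pics/top0.png"); g=cv2.cvtColor(im,cv2.COLOR_BGR2GRAY).astype(np.float32)
hsv=cv2.cvtColor(im,cv2.COLOR_BGR2HSV)
# outer white ring blob: neck rim 114 at z=.16 ; inner dark crescent outer edge
def ring(c0,rr,test):
    pts=[]
    for a in np.deg2rad(np.arange(-180,180,4)):
        q=c0+rr[:,None]*np.array([np.cos(a),np.sin(a)])
        v=cv2.remap(g,q[:,0].astype(np.float32),q[:,1].astype(np.float32),cv2.INTER_CUBIC).ravel()
        k=test(v)
        if k is not None: pts.append(q[k])
    return np.array(pts)
c0=np.array([334.8-.35,147.6])
def t1(v):
    k=np.where(v<v[:6].max()-35)[0]; return k[0] if len(k) else None
pts=ring(c0,np.arange(18,10,-.2),t1)
P=np.array([onplane("top",p,.16)[:2] for p in pts])
f=lambda s:np.hypot(*(P-s[:2]).T)-.041
s=least_squares(f,[*P.mean(0)],loss="soft_l1",f_scale=.0008); print(s.x,np.sort(np.abs(f(s.x)))[::8])
v=cv2.resize(im[100:200,280:390],None,fx=6,fy=6,interpolation=cv2.INTER_CUBIC)
for p in pts: cv2.circle(v,tuple(np.round((p-[280,100]+.5)*6).astype(int)),2,(0,0,255),-1)
for z,r,col in((.16,.041,(0,255,0)),(.16,.057,(255,0,0))):
  for t in np.linspace(0,6.28,60):
    q=proj("top",[.576+r*np.cos(t),-.0905+r*np.sin(t),z]); cv2.circle(v,tuple(np.round((q-[280,100]+.5)*6).astype(int)),1,col,-1)
cv2.imwrite("pics/topd.png",v)
E
```

```text
[ 0.5783 -0.0896] [0.     0.0001 0.0002 0.0003 0.0004 0.0007 0.0007 0.001  0.004 ]
```

View pics/topd.png

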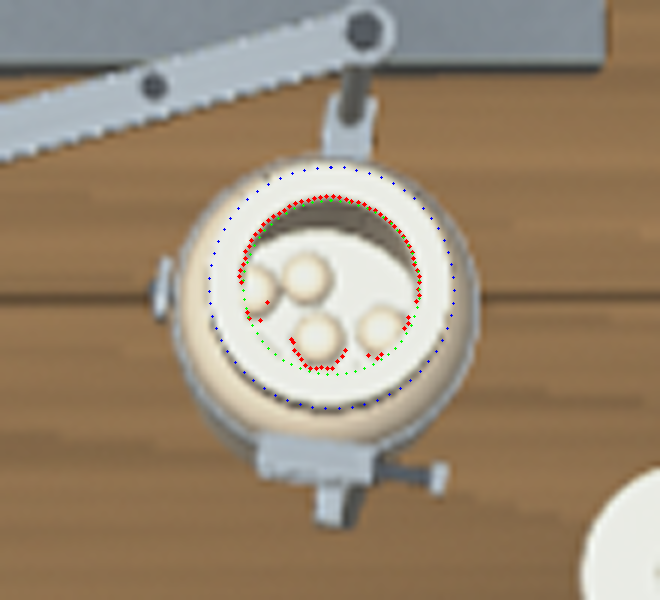

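>>> arm_command(moves=[0,0.005,0,0,-0.01,0.008,1,0,0.025,0.001,0,0,0,1,0,0.03,0.001,0,0,0,1,0,0.03,0.001,0,0,0,1,0,0.018,0,0,0,0,1,0,0,0,0,0,0,1,0,0,0,0,0,0,1])

```text
clock: 5.78
eef_pos: [0.5772, -0.0974, 0.4623]
tool_rot: [0.424, 0.566, -0.426, 0.564]
ft_force: [-0.1, -0.1, -4.0]
grip_width: 0.0386
```

```bash
cat >> h.py <<'E'
def go(x,y,z=None):
    T=st(); g=T[:3,3]+.155*T[:3,0]; d=np.array([x-g[0],y-g[1],0 if z is None else z-g[2]])
    print("tool shift",T[:3,:3].T@d); return T
E
python3 -c "
from h import *
go(.577,-.0903)"
```

```text
t 5.78 grasp [ 0.5768 -0.0976  0.3073] x [-0.0031 -0.001  -1.    ] z [ 0.2767 -0.9609  0.0001] fix wy,wz 0.000122356029572365 0.0032759804287696643 F [-0.1283 -0.1423 -3.9763] w 0.038630860760295545
tool shift [-0.      0.0022 -0.0069]
```

Next I descend to just above the rim, with grasp z at about 0.222.

>>> arm_command(moves=[0,0.002,-0.007,0,0,0.003,1,0.02,0,0,0,0,0,1,0.025,0,0,0,0,0,1,0.025,0,0,0,0,0,1,0.01,0,0,0,0,0,1,0,0,0,0,0,0,1])

```text
clock: 6.28
eef_pos: [0.5739, -0.0923, 0.38]
tool_rot: [0.428, 0.563, -0.427, 0.564]
ft_force: [-0.6, 0.5, -4.1]
grip_width: 0.0387
```

```bash
python3 -c "
from h import *
go(.577,-.0903,.208)
shot('wrist','w7');shot('scene','s7')"
```

```text
t 6.28 grasp [ 0.5743 -0.0923  0.225 ] x [ 0.0024 -0.0002 -1.    ] z [ 0.2693 -0.9631  0.0008] fix wy,wz 0.000828707347550332 -0.002237222779806572 F [-0.6119  0.4932 -4.0656] w 0.03867865273693924
tool shift [ 0.017   0.0031 -0.0012]
```

View pics/w7.png

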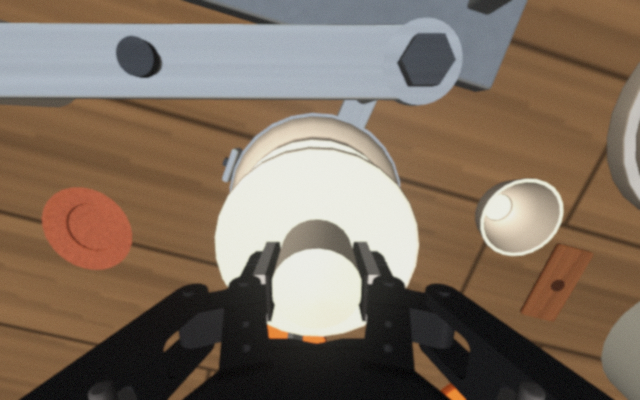

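The lid hangs over the mouth, with the bar and pivot bolt at (427,58) and clear of it. I'll correct the offset and lower it to just above the rim.

>>> arm_command(moves=[0.0,0.003,-0.001,0,0.001,-0.002,1,0,0,0,0,0,0,1,0.007,0,0,0,0,0,1,0.006,0,0,0,0,0,1,0,0,0,0,0,0,1])

```text
clock: 6.8
eef_pos: [0.5784, -0.091, 0.3745]
tool_rot: [0.43, 0.559, -0.425, 0.568]
ft_force: [0.3, 1.2, -5.0]
grip_width: 0.0388
```

```bash
python3 -c "
from h import *
go(.577,-.0903,.2057)"
```

```text
t 6.8 grasp [ 0.5807 -0.0913  0.2195] x [ 0.0144 -0.0019 -0.9999] z [ 0.2684 -0.9633  0.0057] fix wy,wz 0.00569628756756673 -0.013379241739387286 F [ 0.2792  1.1719 -4.9503] w 0.038798254921000086
tool shift [ 0.0138 -0.0034 -0.002 ]
```

>>> arm_command(moves=[0,0,-0.001,0,0.0055,-0.013,1,0,0,0,0,0,0,1])

```text
clock: 6.97
eef_pos: [0.578, -0.0899, 0.3744]
tool_rot: [0.428, 0.563, -0.428, 0.563]
ft_force: [0.2, -0.1, -4.1]
grip_width: 0.0385
```

```bash
python3 -c "
from h import *
go(.577,-.0903,.2057)"
```

```text
t 6.97 grasp [ 0.5778 -0.0899  0.2194] x [-0.001   0.0002 -1.    ] z [ 0.2684 -0.9633 -0.0004] fix wy,wz -0.00041695172497841084 0.0009193684383822469 F [ 0.2102 -0.1428 -4.0627] w 0.038509136361327224
tool shift [ 0.0137 -0.0009  0.0002]
```

>>> arm_command(moves=[0.01,-0.001,0,0,0,0,1,0,0,0,0,0,0,1])

```text
clock: 7.13
eef_pos: [0.5772, -0.0901, 0.3639]
tool_rot: [0.428, 0.563, -0.428, 0.563]
ft_force: [-1.4, 0.4, -5.2]
grip_width: 0.0387
```

```bash
python3 -c "
from h import *
go(.577,-.0903,.2057)"
```

```text
t 7.13 grasp [ 0.5771 -0.0901  0.2089] x [-0.0005  0.0001 -1.    ] z [ 0.2685 -0.9633 -0.0002] fix wy,wz -0.0002092423316328051 0.0004753603926979155 F [-1.3881  0.4213 -5.2375] w 0.03873595286074676
tool shift [ 0.0032 -0.0002  0.0001]
```

Well aligned. I'll lower it in small steps and watch the force.

>>> arm_command(moves=[0.004,0,0,0,0,0,1,0,0,0,0,0,0,1])

```text
clock: 7.3
eef_pos: [0.5771, -0.0901, 0.3588]
tool_rot: [0.427, 0.564, -0.428, 0.563]
ft_force: [-0.8, 1.2, -4.7]
grip_width: 0.0384
```

>>> arm_command(moves=[0.003,0,0,0,0,0,1,0,0,0,0,0,0,1])

```text
clock: 7.47
eef_pos: [0.577, -0.0901, 0.3551]
tool_rot: [0.427, 0.564, -0.428, 0.562]
ft_force: [0.1, -0.1, -4.7]
grip_width: 0.0386
```

```bash
python3 -c "
from h import *
go(.577,-.0903,.1957)"
```

```text
t 7.47 grasp [ 0.5766 -0.0901  0.2001] x [-0.0022  0.0003 -1.    ] z [ 0.2685 -0.9633 -0.0009] fix wy,wz -0.0008945079276643239 0.002036303547800127 F [ 0.0519 -0.1327 -4.6984] w 0.03859342656308967
tool shift [0.0044 0.0003 0.0003]
```

>>> arm_command(moves=[0.0025,0,0,0,-0.001,0.002,1,0,0,0,0,0,0,1])

```text
clock: 7.63
eef_pos: [0.577, -0.0901, 0.3523]
tool_rot: [0.428, 0.563, -0.428, 0.563]
ft_force: [0.2, -0.6, -4.5]
grip_width: 0.0386
```

>>> arm_command(moves=[0.0012,0,0,0,0,0,1,0,0,0,0,0,0,1])

```text
clock: 7.8
eef_pos: [0.5771, -0.0901, 0.3511]
tool_rot: [0.428, 0.563, -0.428, 0.563]
ft_force: [0.9, 0.1, -4.1]
grip_width: 0.0389
```

```bash
python3 -c "
from h import *
go(.577,-.0903,.1957)"
```

```text
t 7.8 grasp [ 0.5772 -0.0902  0.1961] x [ 0.0007 -0.0003 -1.    ] z [ 0.2685 -0.9633  0.0004] fix wy,wz 0.00044013418492156803 -0.0005873716889588832 F [ 0.869   0.1196 -4.1211] w 0.03888561519922037
tool shift [ 0.0004 -0.0002  0.0001]
```

>>> arm_command(moves=[0.0008,0,0,0,0,0,1,0,0,0,0,0,0,1])

```text
clock: 7.97
eef_pos: [0.5772, -0.0902, 0.351]
tool_rot: [0.428, 0.562, -0.427, 0.564]
ft_force: [0.5, -0.9, -4.3]
grip_width: 0.0384
```

>>> arm_command(moves=[0.0008,0,0,0,0,0,1,0,0,0,0,0,0,1])

```text
clock: 8.13
eef_pos: [0.5773, -0.0902, 0.351]
tool_rot: [0.428, 0.562, -0.427, 0.564]
ft_force: [-0.6, -0.0, -3.6]
grip_width: 0.039
```

```bash
python3 -c "
from h import *
go(.577,-.0903,.1957)"
```

```text
t 8.13 grasp [ 0.5778 -0.0903  0.196 ] x [ 0.0032 -0.0005 -1.    ] z [ 0.2684 -0.9633  0.0014] fix wy,wz 0.0013565495741222555 -0.002985526932879415 F [-0.6304 -0.0091 -3.5546] w 0.03903271243535214
tool shift [ 0.0003 -0.0008 -0.0002]
```

>>> arm_command(moves=[0.002,-0.0005,0,0,0.001,-0.003,1,0,0,0,0,0,0,1])

```text
clock: 8.3
eef_pos: [0.5775, -0.0903, 0.3513]
tool_rot: [0.429, 0.562, -0.427, 0.565]
ft_force: [-0.0, 0.5, -4.5]
grip_width: 0.0381
```

```bash
python3 -c "
from h import *
go(.577,-.0903,.1957)"
```

```text
t 8.3 grasp [ 0.5782 -0.0904  0.1963] x [ 0.0049 -0.0004 -1.    ] z [ 0.2684 -0.9633  0.0017] fix wy,wz 0.0016653968364011259 -0.00458304277343651 F [-0.0311  0.4657 -4.51  ] w 0.03806133488771273
tool shift [ 0.0005 -0.0012 -0.0004]
```

>>> arm_command(moves=[0.003,-0.0005,0,0,0.002,-0.007,1])

```text
clock: 8.38
eef_pos: [0.5778, -0.0905, 0.3506]
tool_rot: [0.428, 0.562, -0.427, 0.564]
ft_force: [0.3, 0.1, 16.8]
grip_width: 0.0386
```

```bash
python3 -c "
from h import *
go(.577,-.0903,.1957)"
```

```text
t 8.38 grasp [ 0.5783 -0.0906  0.1956] x [ 0.0029 -0.0006 -1.    ] z [ 0.2683 -0.9633  0.0013] fix wy,wz 0.0013171509368917359 -0.0026120366394684603 F [ 0.2566  0.0816 16.7763] w 0.03860802800581973
tool shift [-0.0001 -0.0012 -0.0006]
```

>>> arm_command(moves=[0,0,0,0,0,0,1])

```text
clock: 8.47
eef_pos: [0.578, -0.0905, 0.3513]
tool_rot: [0.428, 0.562, -0.427, 0.564]
ft_force: [-0.7, 0.2, -4.7]
grip_width: 0.0388
```

```bash
python3 -c "
from h import *
go(.577,-.0903,.1957); shot('scene','s8')"
```

```text
t 8.47 grasp [ 0.5786 -0.0906  0.1963] x [ 0.0041 -0.0007 -1.    ] z [ 0.2683 -0.9633  0.0018] fix wy,wz 0.0017788937015823473 -0.0037998753827325786 F [-0.7448  0.2208 -4.6922] w 0.03884594754299539
tool shift [ 0.0006 -0.0015 -0.0008]
```

View pics/s8.png

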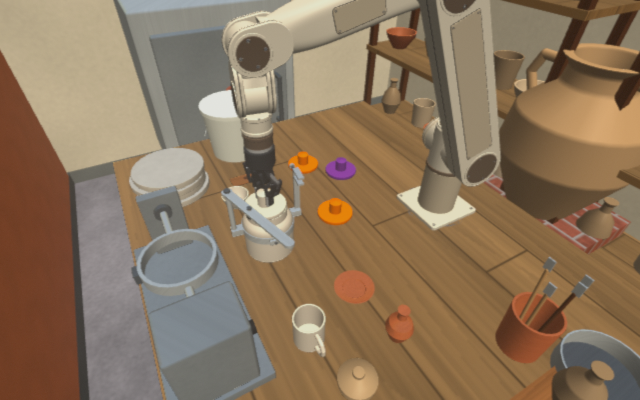

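The lid is seated: the last push met about 21 N of contact at the expected height. Now I release it.

>>> arm_command(moves=[0.001,0,0,0,0.001,-0.003,1,0,0,0,0,0,0,-1,0,0,0,0,0,0,-1,0,0,0,0,0,0,-1,0,0,0,0,0,0,-1,0,0,0,0,0,0,-1,0,0,0,0,0,0,-1,0,0,0,0,0,0,-1])

```text
clock: 9.18
eef_pos: [0.5784, -0.0907, 0.3504]
tool_rot: [0.428, 0.562, -0.428, 0.564]
ft_force: [-0.4, 0.0, 0.3]
grip_width: 0.0853
```

```bash
python3 - <<'E'
from h import *
st(); im,T=shot("wrist","w8"); np.save("T8.npy",T)
E
```

```text
t 9.18 grasp [ 0.5787 -0.091   0.1954] x [ 0.002  -0.0016 -1.    ] z [ 0.2683 -0.9633  0.0021] fix wy,wz 0.002122528513108243 -0.0014780249055425245 F [-0.3547  0.0346  0.2562] w 0.08531007661964908
```

View pics/w8.png

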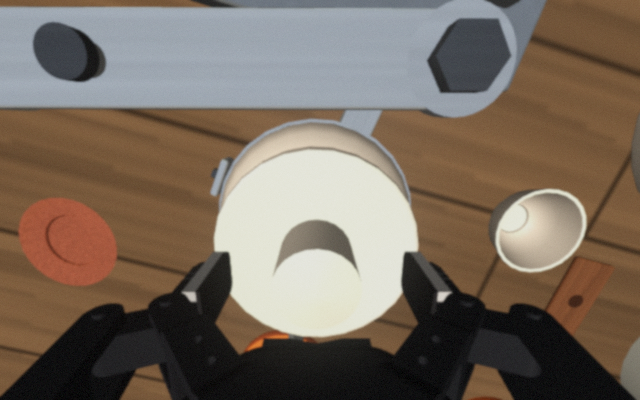

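```bash
python3 - <<'E'
from h import *
np.set_printoptions(precision=4,suppress=True)
T=np.load("T8.npy")
print("pivot",onplane("wrist",(470,55),.244,T))
a=onplane("wrist",(100,8),.238,T);b=onplane("wrist",(400,8),.238,T);c=onplane("wrist",(100,106),.238,T);d=onplane("wrist",(400,107),.238,T)
print(a,b,c,d,"width",np.linalg.norm((a-c)[:2]))
m1=(a+c)/2;m2=(b+d)/2;v=(m1-m2)[:2];v/=np.linalg.norm(v);print("bar dir",v)
E
```

```text
pivot [ 0.6719 -0.104   0.244 ]
[ 0.6589 -0.0144  0.238 ] [ 0.6788 -0.0855  0.238 ] [ 0.6356 -0.016   0.238 ] [ 0.657  -0.0935  0.238 ] width 0.023333545109820504
bar dir [-0.2677  0.9635]
```

>>> arm_command(moves=[-0.01,0,0,0,0,0,-1,-0.025,0,0,0,0,0,-1,-0.03,0,0,0,0,0,-1,-0.03,0,0,0,0,0,-1,-0.02,0,0,0,0,0,1,0,0,0,0,0,0,1,0,0,0,0,0,0,1])

```text
clock: 9.82
eef_pos: [0.5771, -0.0904, 0.4723]
tool_rot: [0.427, 0.563, -0.428, 0.563]
ft_force: [0.1, 0.2, -0.6]
grip_width: 0.0517
```

```bash
python3 - <<'E'
from h import *
st(); im,T=shot("wrist","w9"); np.save("T9.npy",T)
E
```

```text
t 9.82 grasp [ 0.577  -0.0906  0.3173] x [-0.0009 -0.0013 -1.    ] z [ 0.2683 -0.9633  0.001 ] fix wy,wz 0.000980589422242552 0.0012416503421554556 F [ 0.1165  0.2338 -0.6199] w 0.05173017921156213
```

View pics/w9.png

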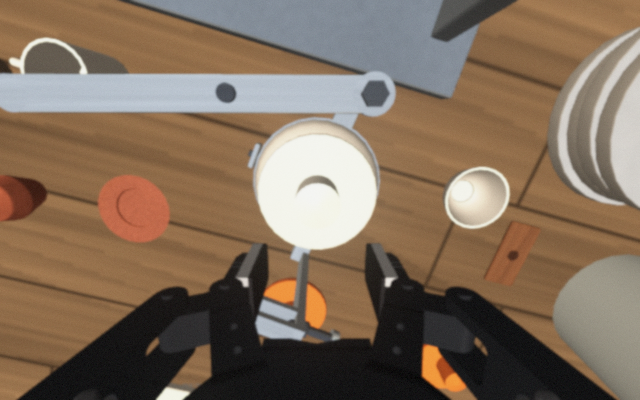

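```bash
python3 - <<'E'
from h import *
np.set_printoptions(precision=4,suppress=True)
T=np.load("T9.npy"); im=cv2.imread("pics/w9.png")
print(bot.get_obs()["joint_pos"])
s=arcfit(im,T,(300,220),.172,lambda a,b:b>165 )
for z in(.172,): print(proj("wrist",[.577,-.0905,z],T))
print("pivot",onplane("wrist",(375,93),.244,T))
a=onplane("wrist",(50,74),.238,T);b=onplane("wrist",(320,74),.238,T);c=onplane("wrist",(50,112),.238,T);d=onplane("wrist",(320,112),.238,T)
m1=(a+c)/2;m2=(b+d)/2;v=(m1-m2)[:2];v/=np.linalg.norm(v);print("bar dir",v,m1,m2,np.linalg.norm((a-c)))
E
```

```text
[-0.155   0.4015  0.4045  1.5738 -0.0014  2.715 ]
245 [ 0.5821 -0.0904  0.0602] rms 0.0047703119185116645
[314.6536 196.5361]
pivot [ 0.6721 -0.1045  0.244 ]
bar dir [-0.269   0.9631] [0.615  0.1009 0.238 ] [ 0.6629 -0.0705  0.238 ] 0.024238495710086936
```

```bash
python3 - <<'E'
from h import *
from scipy.optimize import least_squares
np.set_printoptions(precision=4,suppress=True)
T=np.load("T9.npy"); im=cv2.imread("pics/w9.png"); g=cv2.cvtColor(im,cv2.COLOR_BGR2GRAY).astype(np.float32)
c0=np.array([317,191.]);pts=[]
for a in np.deg2rad(np.arange(0,180,3)):   # lower half: flange against wood
    q=c0+np.arange(45,75,.25)[:,None]*np.array([np.cos(a),np.sin(a)])
    v=cv2.remap(g,q[:,0].astype(np.float32),q[:,1].astype(np.float32),cv2.INTER_LINEAR).ravel()
    k=np.where(v<195)[0]
    if len(k):pts.append(q[k[0]])
pts=np.array(pts)
for z in(.172,.166):
  P=np.array([onplane("wrist",p,z,T)[:2] for p in pts])
  for r0 in(None,.058):
    f=lambda s:np.hypot(*(P-s[:2]).T)-(r0 or s[2])
    s=least_squares(f,[*P.mean(0),.058],loss="soft_l1",f_scale=.0005);print(z,s.x,np.abs(f(s.x)).mean())
E
```

```text
0.172 [ 0.5794 -0.0919  0.0573] 0.000538483145955249
0.172 [ 0.5802 -0.0916  0.058 ] 0.0006726683899172043
0.166 [ 0.5779 -0.0923  0.0586] 0.0005500524086933879
0.166 [ 0.5772 -0.0925  0.058 ] 0.0006248682080418419
```

>>> arm_command(moves=[0,0.008,-0.012,0,0,0,1,0,0.0155,-0.0235,0,0,0,1,0,0.0155,-0.0235,0,0,0,1,0,0.0155,-0.0235,0,0,0,1,0,0.0155,-0.0235,0,0,0,1,0,0.0155,-0.0235,0,0,0,1,0,0.0155,-0.0235,0,0,0,1,0,0.0155,-0.0235,0,0,0,1,0,0,0,0,0,0,1,0,0,0,0,0,0,1])

```text
clock: 10.7
eef_pos: [0.6441, 0.1265, 0.4552]
tool_rot: [0.422, 0.57, -0.434, 0.556]
ft_force: [-1.1, -0.9, 0.1]
grip_width: 0.0001
```

```bash
python3 - <<'E'
from h import *
go(.646,.1231,.234); im,T=shot("wrist","w10"); np.save("T10.npy",T)
E
```

```text
t 10.7 grasp [0.64   0.1263 0.3002] x [-0.0263 -0.0013 -0.9997] z [ 0.2664 -0.9638 -0.0057] fix wy,wz -0.0057143307296713824 0.02572905225488251 F [-1.1094 -0.904   0.0693] w 0.00010739086511791112
tool shift [0.066  0.0066 0.0051]
```

View pics/w10.png

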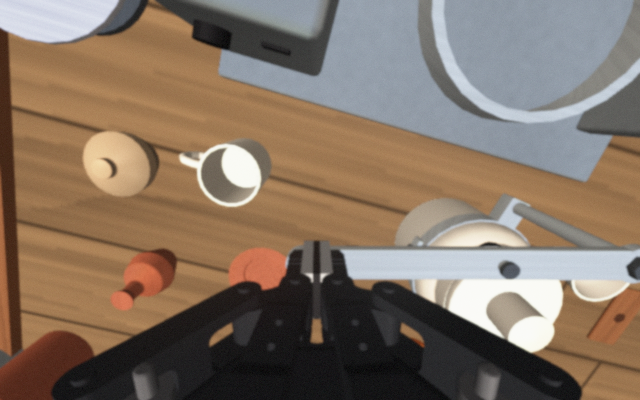

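>>> arm_command(moves=[0,0.008,0.005,0,-0.0055,0.025,1,0,0,0,0,0,0,1,0.015,0,0,0,0,0,1,0.015,0,0,0,0,0,1,0,0,0,0,0,0,1])

```text
clock: 11.17
eef_pos: [0.6537, 0.1197, 0.423]
tool_rot: [0.43, 0.561, -0.43, 0.562]
ft_force: [0.3, -0.3, -0.4]
grip_width: 0.0001
```

```bash
python3 - <<'E'
from h import *
go(.646,.1231,.234)
E
```

```text
t 11.17 grasp [0.6538 0.1197 0.268 ] x [ 0.001   0.0001 -1.    ] z [ 0.2613 -0.9653  0.0002] fix wy,wz 0.00020249601933210095 -0.0009734225453500286 F [ 0.2596 -0.3118 -0.3906] w 6.318581212184276e-05
tool shift [ 0.034  -0.0067 -0.0053]
```

>>> arm_command(moves=[0.015,0,-0.004,0,0,0,1,0.014,0,0,0,0,0,1,0.005,0,0,0,0,0,1,0,0,0,0,0,0,1])

```text
clock: 11.5
eef_pos: [0.6527, 0.1185, 0.3913]
tool_rot: [0.433, 0.559, -0.431, 0.561]
ft_force: [-0.4, -0.2, 0.3]
grip_width: 0.0001
```

```bash
cat >> h.py <<'E'
PIV=np.array([.672,-.1043]); HOME=np.arctan2(.141,-.99)
def bar():
    T=st(); o=bot.get_obs(); g=(T[:3,3]+.155*T[:3,0])[:2]; y=T[:2,1]/np.linalg.norm(T[:2,1]); v=g-PIV
    yaw=np.arctan2(y[1],y[0])
    d=np.array([np.cos(yaw+np.pi/2),np.sin(yaw+np.pi/2)])  # bar dir parallel to faces of finger (-tool z)
    print("along",v@d,"perp(y)",v@y,"tool-bar angle to home",(HOME-(yaw+np.pi/2)),"F tool",T[:3,:3].T@o["ft_force"],"J",o["joint_pos"])
    b=HOME-(np.arctan2(v[1],v[0])+np.arcsin(.023/np.hypot(*v))); print("bar angle to home if touching",b)
E
python3 - <<'E'
from h import *
bar(); im,T=shot("wrist","w11"); shot("scene","s11")
E
```

```text
t 11.5 grasp [0.6534 0.1186 0.2363] x [ 0.0045  0.0002 -1.    ] z [ 0.254  -0.9672  0.001 ] fix wy,wz 0.0009724071938082847 -0.004442972712418956 F [-0.4311 -0.2472  0.3395] w 6.859556308518016e-05
along 0.22027125537816244 perp(y) 0.03861030822510487 tool-bar angle to home 1.1724687430117728 F tool [-0.3415 -0.4783  0.1299] J [ 0.1798  0.5839  0.4881  1.4705 -0.0006  3.0645]
bar angle to home if touching 1.2429603532740814
```

View pics/w11.png

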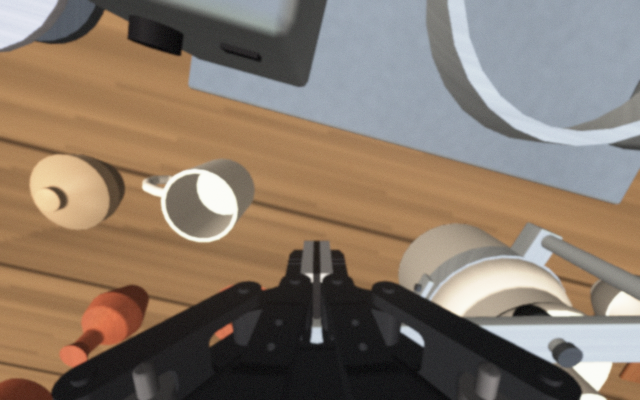

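View pics/s11.png

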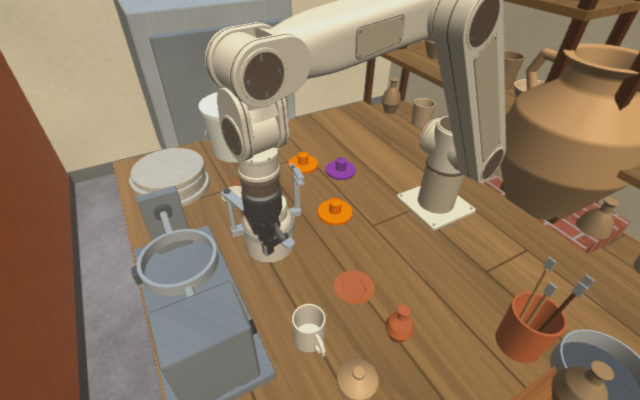

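>>> arm_command(moves=[0.002,-0.003,-0.006,0,0,-0.004,1,0,-0.008,0,0,0,0,1,0,-0.008,0,0,0,0,1,0,-0.008,0,-0.035,0,0,1,0,-0.008,0,-0.035,0,0,1])

```text
clock: 12.02
eef_pos: [0.618, 0.1165, 0.3948]
tool_rot: [0.414, 0.572, -0.408, 0.578]
ft_force: [1.1, 0.2, -0.4]
grip_width: 0.0
```

```bash
python3 - <<'E'
from h import *
bar()
E
```

```text
t 12.02 grasp [0.6197 0.1169 0.2399] x [ 0.0114  0.0023 -0.9999] z [ 0.3228 -0.9464  0.0015] fix wy,wz 0.0014997966137503364 -0.011484189501467483 F [ 1.0618  0.1714 -0.4444] w 1.2872132678986082e-05
along 0.22623681902323586 perp(y) 0.02193552441088636 tool-bar angle to home 1.1005672132362956 F tool [0.4569 1.0551 0.1799] J [0.1864 0.5023 0.3622 1.4191 0.0001 2.9992]
bar angle to home if touching 1.0958609835245867
```

>>> arm_command(moves=[0.006,-0.009,0,-0.04,0,-0.01,1,0,-0.011,0,-0.05,0,0,1,0,-0.011,0,-0.05,0,0,1,0,-0.011,0,-0.05,0,0,1,0,-0.011,0,-0.05,0,0,1])

```text
clock: 12.43
eef_pos: [0.5686, 0.0972, 0.3941]
tool_rot: [0.339, 0.619, -0.332, 0.626]
ft_force: [1.7, 1.2, -1.0]
grip_width: 0.0001
```

```bash
python3 - <<'E'
from h import *
bar()
E
```

```text
t 12.43 grasp [0.5707 0.0977 0.2391] x [ 0.0139  0.0038 -0.9999] z [ 0.551  -0.8345  0.0045] fix wy,wz 0.004497943127587485 -0.013717390704384826 F [ 1.6698  1.2151 -0.9619] w 0.00014309416980593016
along 0.224406063570103 perp(y) 0.02683230572845011 tool-bar angle to home 0.8457282161093933 F tool [ 0.9896  2.0496 -0.0983] J [0.1689 0.3921 0.1893 1.3536 0.0014 2.727 ]
bar angle to home if touching 0.8627891919268014
```

>>> arm_command(moves=[0.007,-0.011,0,-0.04,0.004,-0.013,1,0.001,-0.012,0,-0.048,0,-0.002,1,0.001,-0.012,0,-0.048,0,-0.002,1,0.001,-0.012,0,-0.048,0,-0.002,1,0.001,-0.012,0,-0.048,0,-0.002,1])

```text
clock: 12.85
eef_pos: [0.5209, 0.0624, 0.3892]
tool_rot: [0.257, 0.657, -0.254, 0.662]
ft_force: [-0.0, 1.3, -1.0]
grip_width: -0.0
```

```bash
python3 - <<'E'
from h import *
bar()
E
```

```text
t 12.85 grasp [0.5221 0.0624 0.2342] x [ 0.0075  0.0005 -1.    ] z [ 0.739  -0.6737  0.0052] fix wy,wz 0.005235413409227128 -0.005433119388069773 F [-0.0069  1.2803 -1.045 ] w -4.4325058357661057e-05
along 0.22313087265355822 perp(y) 0.022217496276364254 tool-bar angle to home 0.5976563129960626 F tool [ 1.0455  0.9359 -0.8731] J [ 0.1192  0.2929  0.0345  1.3049 -0.0004  2.4292]
bar angle to home if touching 0.5941487661083
```

>>> arm_command(moves=[0.001,-0.012,-0.003,-0.05,0.004,-0.005,1,0.001,-0.012,0,-0.05,0,-0.001,1,0.001,-0.012,0,-0.05,0,-0.001,1,0,-0.01,0,-0.045,0,-0.001,1,0,-0.008,0,-0.035,0,0,1])

```text
clock: 13.27
eef_pos: [0.4838, 0.0223, 0.3917]
tool_rot: [0.174, 0.683, -0.171, 0.689]
ft_force: [-0.5, 1.2, -1.1]
grip_width: -0.0002
```

```bash
python3 - <<'E'
from h import *
bar()
E
```

```text
t 13.27 grasp [0.4853 0.0226 0.2367] x [ 0.0096  0.0018 -1.    ] z [ 0.8807 -0.4737  0.0076] fix wy,wz 0.007571779509198678 -0.006157337964181747 F [-0.5217  1.2219 -1.1235] w -0.00016152578047313115
along 0.2245215798032736 perp(y) 0.02333622959549732 tool-bar angle to home 0.3519849068068166 F tool [ 1.1206  0.8221 -1.0468] J [ 0.0457  0.2115 -0.0668  1.2828  0.0014  2.11  ]
bar angle to home if touching 0.35348232882898767
```

>>> arm_command(moves=[0.003,-0.007,-0.002,-0.03,0.007,-0.006,1,0.001,-0.007,0,-0.03,0,0,1,0,-0.006,0,-0.027,0,0,1,0,-0.006,0,-0.027,0,0,1])

```text
clock: 13.6
eef_pos: [0.4697, 0.0005, 0.3924]
tool_rot: [0.132, 0.692, -0.129, 0.698]
ft_force: [-0.0, 1.0, -0.2]
grip_width: 0.0001
```

```bash
python3 - <<'E'
from h import *
bar(); im,T=shot("wrist","w12"); shot("top","t12")
E
```

```text
t 13.6 grasp [0.4712 0.001  0.2374] x [ 0.0095  0.0032 -0.9999] z [ 0.9316 -0.3633  0.0077] fix wy,wz 0.007726958549045577 -0.006449861955355878 F [-0.0226  1.0034 -0.163 ] w 0.00013307681091239535
along 0.22532327800896246 perp(y) 0.025112259423932932 tool-bar angle to home 0.23031599161155691 F tool [ 0.166   0.9255 -0.3869] J [ 0.0001  0.1825 -0.1013  1.2774  0.0032  1.9427]
bar angle to home if touching 0.23968558736008738
```

View pics/w12.png

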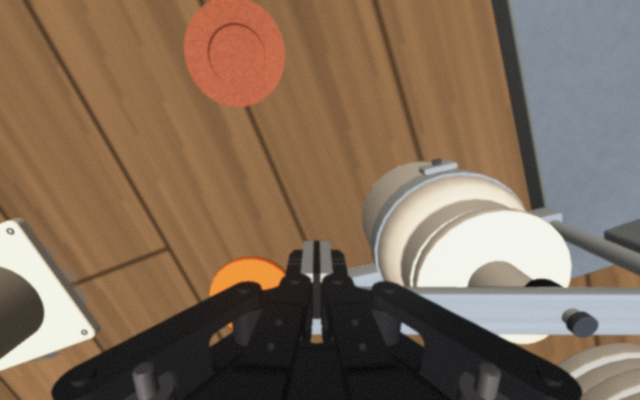

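View pics/t12.png

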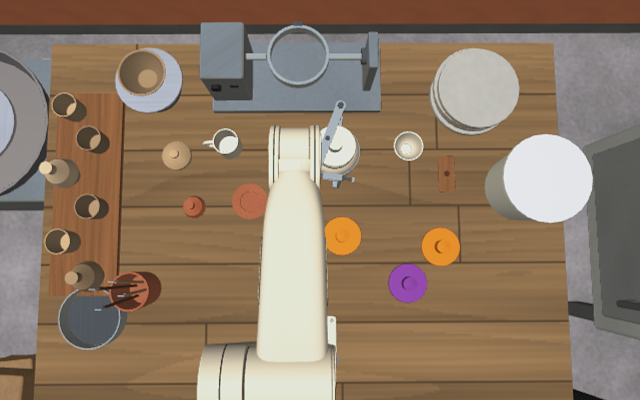

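>>> arm_command(moves=[0.002,-0.004,-0.003,-0.025,0.007,-0.006,1,0,-0.005,0,-0.02,0,0,1,0,-0.005,0,-0.02,0,0,1])

```text
clock: 13.95
eef_pos: [0.4627, -0.0104, 0.3928]
tool_rot: [0.109, 0.697, -0.108, 0.701]
ft_force: [0.2, 0.9, -1.0]
grip_width: 0.0
```

```bash
python3 - <<'E'
from h import *
bar()
E
```

```text
t 13.95 grasp [ 0.4636 -0.0102  0.2378] x [ 0.0062  0.0014 -1.    ] z [ 0.953  -0.3028  0.0055] fix wy,wz 0.00553477238389526 -0.0032197962959163873 F [ 0.2246  0.893  -0.9962] w 4.596836012276752e-05
along 0.22706241771141691 perp(y) 0.02657911665101816 tool-bar angle to home 0.16613778991899997 F tool [ 0.9988  0.9159 -0.0618] J [-0.023   0.1702 -0.1154  1.2789  0.0015  1.8554]
bar angle to home if touching 0.18188662419254742
```

>>> arm_command(moves=[0.001,-0.004,-0.001,-0.018,0,0,1,0,-0.004,0,-0.018,0,0,1])

```text
clock: 14.12
eef_pos: [0.4597, -0.0169, 0.3931]
tool_rot: [0.097, 0.698, -0.094, 0.704]
ft_force: [0.6, 0.8, 0.6]
grip_width: -0.0002
```

```bash
python3 - <<'E'
from h import *
bar()
E
```

```text
t 14.12 grasp [ 0.4611 -0.0165  0.2381] x [ 0.0092  0.0029 -1.    ] z [ 0.9636 -0.2671  0.0081] fix wy,wz 0.008095176544363663 -0.005266541147292944 F [0.589  0.818  0.6179] w -0.00018627925015488527
along 0.2267029622956384 perp(y) 0.028326877904923123 tool-bar angle to home 0.1288455785573972 F tool [-0.6101  0.9488  0.3542] J [-0.0377  0.1632 -0.1232  1.2753  0.0033  1.8034]
bar angle to home if touching 0.15231050344904906
```

>>> arm_command(moves=[0.002,-0.004,0,0,0.007,-0.005,1,0,-0.004,0,-0.01,0,0,1])

```text
clock: 14.28
eef_pos: [0.4579, -0.0235, 0.3923]
tool_rot: [0.093, 0.7, -0.09, 0.702]
ft_force: [0.5, 3.6, -3.3]
grip_width: 0.0001
```

```bash
python3 - <<'E'
from h import *
bar()
E
```

```text
t 14.28 grasp [ 0.4585 -0.023   0.2373] x [ 0.0038  0.0031 -1.    ] z [ 0.9665 -0.2567  0.0029] fix wy,wz 0.0029267140421505283 -0.003961021489818777 F [ 0.5233  3.6341 -3.3123] w 6.182611647592235e-05
along 0.22721523461787038 perp(y) 0.02374113978702969 tool-bar angle to home 0.11812613328736088 F tool [ 3.3255  3.6335 -0.4368] J [-0.0522  0.1632 -0.1252  1.2787  0.0033  1.7782]
bar angle to home if touching 0.12138742360711952
```

>>> arm_command(moves=[0.001,-0.004,0,-0.012,0,0,1,0,-0.004,0,-0.012,0,0,1])

```text
clock: 14.45
eef_pos: [0.4559, -0.0306, 0.3917]
tool_rot: [0.084, 0.701, -0.08, 0.704]
ft_force: [-0.6, 3.1, -0.2]
grip_width: -0.0001
```

```bash
python3 - <<'E'
from h import *
bar()
E
```

```text
t 14.45 grasp [ 0.4565 -0.0297  0.2367] x [ 0.0044  0.0058 -1.    ] z [ 0.973  -0.2307  0.0029] fix wy,wz 0.002926100608571286 -0.006693095498111061 F [-0.6164  3.1051 -0.1549] w -0.00013490568833501575
along 0.226861992778789 perp(y) 0.02289988056868009 tool-bar angle to home 0.09130045939629561 F tool [ 0.1703  2.8781 -1.3165] J [-0.0687  0.1602 -0.1304  1.2763  0.0061  1.7348]
bar angle to home if touching 0.09085912648061889
```

>>> arm_command(moves=[0,-0.003,-0.001,-0.012,0.003,-0.006,1,0,-0.002,0,-0.01,0,0,1])

```text
clock: 14.62
eef_pos: [0.4538, -0.0358, 0.3918]
tool_rot: [0.074, 0.703, -0.074, 0.703]
ft_force: [-1.4, 2.7, 0.9]
grip_width: 0.0002
```

```bash
python3 - <<'E'
from h import *
bar()
E
```

```text
t 14.62 grasp [ 0.4539 -0.0358  0.2368] x [ 0.0006 -0.     -1.    ] z [ 0.9783 -0.2073  0.0006] fix wy,wz 0.0005972887938993578 -0.00011859782936841415 F [-1.4338  2.7112  0.9209] w 0.00022359811308067979
along 0.22756439342502047 perp(y) 0.02177836147046704 tool-bar angle to home 0.06735108540704982 F tool [-0.9218  2.3552 -1.9642] J [-0.0788  0.1584 -0.1323  1.2795  0.      1.7008]
bar angle to home if touching 0.06198135967432261
```

>>> arm_command(moves=[0,-0.0015,0,-0.006,0,0,1])

```text
clock: 14.7
eef_pos: [0.4533, -0.0375, 0.3918]
tool_rot: [0.071, 0.703, -0.071, 0.704]
ft_force: [-1.1, 2.6, 1.0]
grip_width: -0.0002
```

>>> arm_command(moves=[0,-0.0015,0,-0.006,0,0,1])

```text
clock: 14.78
eef_pos: [0.4529, -0.0392, 0.3918]
tool_rot: [0.069, 0.704, -0.069, 0.704]
ft_force: [-0.8, 3.3, 1.6]
grip_width: -0.0
```

```bash
python3 - <<'E'
from h import *
bar()
E
```

```text
t 14.78 grasp [ 0.4529 -0.0391  0.2368] x [-0.      0.0003 -1.    ] z [ 0.9809 -0.1945 -0.0001] fix wy,wz -0.00010338945057190571 -0.0002817803732818578 F [-0.7616  3.3339  1.557 ] w -1.4982351554286678e-05
along 0.22761241141739172 perp(y) 0.021292363878193745 tool-bar angle to home 0.05428563349993576 F tool [-1.5559  3.1225 -1.3957] J [-0.0864  0.1574 -0.1334  1.28    0.0003  1.6802]
bar angle to home if touching 0.04678054269274856
```

>>> arm_command(moves=[0,-0.0012,0,-0.005,0,0,1])

```text
clock: 14.87
eef_pos: [0.4525, -0.0405, 0.3918]
tool_rot: [0.067, 0.704, -0.067, 0.704]
ft_force: [-0.2, 2.6, -0.1]
grip_width: 0.0001
```

>>> arm_command(moves=[0,-0.001,0,-0.004,0,0,1])

```text
clock: 14.95
eef_pos: [0.4522, -0.0417, 0.3918]
tool_rot: [0.066, 0.704, -0.066, 0.704]
ft_force: [0.1, 3.2, 0.8]
grip_width: 0.0001
```

>>> arm_command(moves=[0,-0.001,0,-0.004,0,0,1])

```text
clock: 15.03
eef_pos: [0.452, -0.0428, 0.3918]
tool_rot: [0.064, 0.704, -0.064, 0.704]
ft_force: [0.3, 2.4, 0.6]
grip_width: 0.0002
```

>>> arm_command(moves=[0,-0.001,0,-0.004,0,0,1])

```text
clock: 15.12
eef_pos: [0.4517, -0.0439, 0.3918]
tool_rot: [0.063, 0.705, -0.062, 0.704]
ft_force: [-0.5, 2.1, 1.6]
grip_width: 0.0003
```

```bash
python3 - <<'E'
from h import *
bar()
E
```

```text
t 15.12 grasp [ 0.4516 -0.0438  0.2368] x [-0.0009  0.0004 -1.    ] z [ 0.9844 -0.1762 -0.001 ] fix wy,wz -0.000979135139407414 -0.0002037329491874713 F [-0.4952  2.0947  1.6184] w 0.00034192850087244185
along 0.22764221043462401 perp(y) 0.020723673770430922 tool-bar angle to home 0.03561992045988838 F tool [-1.6171  1.975  -0.8581] J [-0.0969  0.1564 -0.1347  1.2806  0.0003  1.651 ]
bar angle to home if touching 0.02561561905630061
```

>>> arm_command(moves=[0,-0.001,0,-0.004,0,0,1])

```text
clock: 15.2
eef_pos: [0.4515, -0.0449, 0.3918]
tool_rot: [0.061, 0.705, -0.061, 0.704]
ft_force: [-1.2, 1.2, 0.7]
grip_width: -0.0001
```

>>> arm_command(moves=[0,-0.001,0,-0.004,0,0,1])

```text
clock: 15.28
eef_pos: [0.4512, -0.046, 0.3918]
tool_rot: [0.059, 0.705, -0.059, 0.704]
ft_force: [-1.0, 3.3, 0.9]
grip_width: 0.0004
```

>>> arm_command(moves=[0,-0.001,0,-0.004,0,0,1])

```text
clock: 15.37
eef_pos: [0.451, -0.0471, 0.3918]
tool_rot: [0.058, 0.705, -0.058, 0.704]
ft_force: [-1.2, 3.1, 0.9]
grip_width: -0.0003
```

>>> arm_command(moves=[0,-0.001,0,-0.004,0,0,1])

```text
clock: 15.45
eef_pos: [0.4507, -0.0481, 0.3918]
tool_rot: [0.056, 0.705, -0.056, 0.704]
ft_force: [-0.2, 1.8, 1.0]
grip_width: -0.0004
```

```bash
python3 - <<'E'
from h import *
bar()
E
```

```text
t 15.45 grasp [ 0.4505 -0.0481  0.2368] x [-0.0016  0.0003 -1.    ] z [ 0.9874 -0.1585 -0.0016] fix wy,wz -0.0016364349414641137 -8.720202778177521e-05 F [-0.1827  1.7803  1.0464] w -0.00037536950971452565
along 0.2276212792726883 perp(y) 0.020388741657495855 tool-bar angle to home 0.01771820072947561 F tool [-1.0455  1.7289 -0.4643] J [-0.1064  0.1556 -0.1357  1.2811  0.0002  1.6235]
bar angle to home if touching 0.006240105279105013
```

>>> arm_command(moves=[0,-0.001,0,-0.004,-0.001,0,1])

```text
clock: 15.53
eef_pos: [0.4504, -0.0492, 0.3918]
tool_rot: [0.055, 0.705, -0.055, 0.705]
ft_force: [-2.2, 3.7, 0.9]
grip_width: -0.0003
```

>>> arm_command(moves=[0,-0.001,0,-0.004,0,0,1])

```text
clock: 15.62
eef_pos: [0.4502, -0.0503, 0.3918]
tool_rot: [0.053, 0.706, -0.053, 0.705]
ft_force: [-0.7, 2.3, 0.5]
grip_width: -0.0
```

>>> arm_command(moves=[0,-0.001,0,-0.004,0,0,1])

```text
clock: 15.7
eef_pos: [0.45, -0.0514, 0.3917]
tool_rot: [0.052, 0.706, -0.051, 0.705]
ft_force: [-0.4, 2.6, 1.5]
grip_width: 0.0002
```

>>> arm_command(moves=[0,-0.001,0,-0.004,0,0,1])

```text
clock: 15.78
eef_pos: [0.4497, -0.0525, 0.3918]
tool_rot: [0.05, 0.706, -0.05, 0.705]
ft_force: [-1.4, 2.7, 0.9]
grip_width: -0.0001
```

```bash
python3 - <<'E'
from h import *
bar()
E
```

```text
t 15.78 grasp [ 0.4495 -0.0524  0.2368] x [-0.0014  0.0003 -1.    ] z [ 0.99   -0.1409 -0.0014] fix wy,wz -0.0014305066522384286 -7.708259571826133e-05 F [-1.4243  2.7415  0.8634] w -7.957109781124501e-05
along 0.22756094739540872 perp(y) 0.020009048767895395 tool-bar angle to home -9.525723249970142e-05 F tool [-0.8606  2.5135 -1.7976] J [-0.1162  0.1546 -0.137   1.2806  0.0001  1.596 ]
bar angle to home if touching -0.013246757590251068
```

>>> arm_command(moves=[0,-0.001,0,-0.004,-0.001,0,1])

```text
clock: 15.87
eef_pos: [0.4495, -0.0535, 0.3917]
tool_rot: [0.049, 0.706, -0.048, 0.705]
ft_force: [-1.0, 5.2, 1.5]
grip_width: -0.0
```

>>> arm_command(moves=[0,-0.001,0,-0.004,0,0,1])

```text
clock: 15.95
eef_pos: [0.4493, -0.0542, 0.3917]
tool_rot: [0.047, 0.706, -0.046, 0.705]
ft_force: [-0.3, 7.0, 2.8]
grip_width: 0.0002
```

>>> arm_command(moves=[0,-0.001,0,-0.004,0,0,1])

```text
clock: 16.03
eef_pos: [0.4492, -0.0547, 0.3918]
tool_rot: [0.047, 0.706, -0.043, 0.705]
ft_force: [0.3, 7.2, 1.4]
grip_width: 0.0002
```

```bash
python3 - <<'E'
from h import *
bar()
im,T=shot("wrist","w13"); im,_=shot("top","t13"); cv2.imwrite("pics/t13z.png",cv2.resize(im[80:220,270:400],None,fx=4,fy=4,interpolation=cv2.INTER_CUBIC))
E
```

```text
t 16.03 grasp [ 0.4491 -0.054   0.2368] x [-0.0003  0.0049 -1.    ] z [ 0.9919 -0.1268 -0.0009] fix wy,wz -0.0009493791872985492 -0.004785712789312177 F [0.2825 7.1982 1.3523] w 0.00023298835617688332
along 0.227442548327872 perp(y) 0.02165636752637634 tool-bar angle to home -0.014317873387281299 F tool [-1.3174  7.1823 -0.6338] J [-0.1226  0.1538 -0.138   1.28    0.0048  1.5753]
bar angle to home if touching -0.020227138906566466
```

View pics/t13z.png

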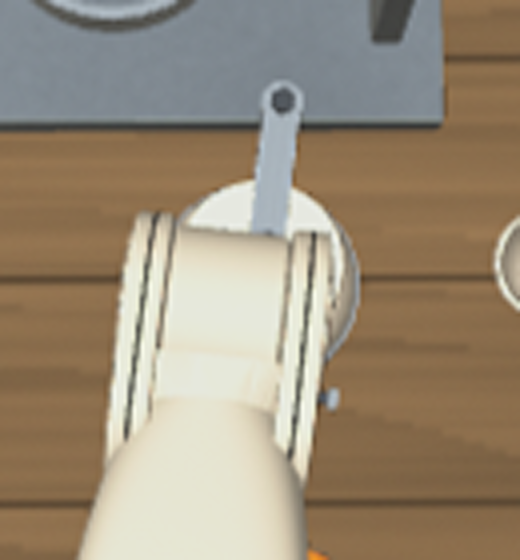

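View pics/w13.png

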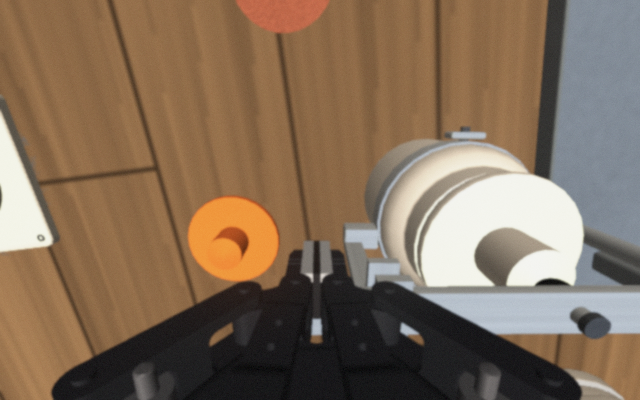

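The force rises and the motion stalls, so the bar is on the stop screw. I'll lean on it gently, in single rows.

>>> arm_command(moves=[0,-0.0014,0,0,0,0,1])

```text
clock: 16.22
eef_pos: [0.4491, -0.0553, 0.3918]
tool_rot: [0.047, 0.706, -0.042, 0.706]
ft_force: [-1.7, 8.5, 0.9]
grip_width: 0.0
```

>>> arm_command(moves=[0,-0.0018,0,0,0,0,1])

```text
clock: 16.3
eef_pos: [0.449, -0.0562, 0.3918]
tool_rot: [0.048, 0.706, -0.04, 0.706]
ft_force: [-1.0, 8.5, 2.1]
grip_width: 0.0001
```

```bash
python3 - <<'E'
from h import *
bar()
E
```

```text
t 16.3 grasp [ 0.449  -0.0543  0.2368] x [ 0.0005  0.012  -0.9999] z [ 0.9922 -0.1244 -0.001 ] fix wy,wz -0.0009618041418904964 -0.011990217109966327 F [-1.0242  8.4787  2.1043] w 0.00010743331925712338
along 0.22744607020499463 perp(y) 0.02186463316917526 tool-bar angle to home -0.01675884374006964 F tool [-2.0028  8.3101 -2.0729] J [-0.1279  0.1537 -0.138   1.2801  0.012   1.5676]
bar angle to home if touching -0.02175186953247943
```

>>> arm_command(moves=[0,-0.0014,0,0,0,-0.006,1])

```text
clock: 16.38
eef_pos: [0.4489, -0.0564, 0.3918]
tool_rot: [0.048, 0.706, -0.039, 0.706]
ft_force: [0.7, 11.0, 1.2]
grip_width: -0.0001
```

>>> arm_command(moves=[0,-0.0014,0,0,0,-0.008,1])

```text
clock: 16.47
eef_pos: [0.4489, -0.0563, 0.3918]
tool_rot: [0.046, 0.706, -0.039, 0.706]
ft_force: [-0.8, 12.9, 1.1]
grip_width: 0.0001
```

```bash
python3 - <<'E'
from h import *
bar()
E
```

```text
t 16.47 grasp [ 0.4489 -0.0548  0.2368] x [ 0.0003  0.0099 -1.    ] z [ 0.9926 -0.121  -0.0009] fix wy,wz -0.000930477383369231 -0.009846707960004171 F [-0.7838 12.8726  1.0978] w 6.672753757962802e-05
along 0.2274326902142728 perp(y) 0.022131187849088026 tool-bar angle to home -0.020123943491827223 F tool [-0.9707 12.6933 -2.3372] J [-0.1277  0.1536 -0.1381  1.2801  0.0098  1.5645]
bar angle to home if touching -0.023944747817586265
```

>>> arm_command(moves=[0,-0.0013,0,0,0,-0.006,1,0,-0.0013,0,0,0,-0.006,1])

```text
clock: 16.63
eef_pos: [0.4489, -0.0561, 0.3918]
tool_rot: [0.045, 0.706, -0.038, 0.706]
ft_force: [-0.4, 10.1, 0.9]
grip_width: 0.0001
```

>>> arm_command(moves=[0,-0.0013,0,0,0,-0.006,1,0,-0.0013,0,0,0,-0.006,1])

```text
clock: 16.8
eef_pos: [0.4488, -0.0559, 0.3918]
tool_rot: [0.043, 0.706, -0.037, 0.706]
ft_force: [-0.4, 9.4, 0.5]
grip_width: -0.0001
```

```bash
python3 - <<'E'
from h import *
bar()
E
```

```text
t 16.8 grasp [ 0.4488 -0.0547  0.2368] x [-0.0001  0.0076 -1.    ] z [ 0.9936 -0.1133 -0.0009] fix wy,wz -0.0009446680646205743 -0.007589342916479029 F [-0.4066  9.4104  0.4545] w -0.00014892106112253235
along 0.22735513920595896 perp(y) 0.023987645092030746 tool-bar angle to home -0.02790123972824743 F tool [-0.3825  9.3069 -1.4708] J [-0.1261  0.1534 -0.1383  1.2801  0.0076  1.5583]
bar angle to home if touching -0.02355815793900362
```

>>> arm_command(moves=[0,-0.0014,0,0,0,-0.008,1])

```text
clock: 16.88
eef_pos: [0.4488, -0.0557, 0.3918]
tool_rot: [0.042, 0.706, -0.037, 0.706]
ft_force: [0.2, 12.3, 0.9]
grip_width: -0.0008
```

>>> arm_command(moves=[0,-0.0015,0,0.002,0,-0.008,1])

```text
clock: 16.97
eef_pos: [0.4489, -0.0555, 0.3918]
tool_rot: [0.041, 0.706, -0.038, 0.706]
ft_force: [-0.8, 11.6, 1.9]
grip_width: -0.0
```

>>> arm_command(moves=[0,-0.0016,0,0.003,0,-0.008,1])

```text
clock: 17.05
eef_pos: [0.4489, -0.0553, 0.3918]
tool_rot: [0.041, 0.706, -0.038, 0.706]
ft_force: [0.7, 12.4, 1.1]
grip_width: 0.0002
```

>>> arm_command(moves=[0,-0.0016,0,0.003,0,-0.008,1])

```text
clock: 17.13
eef_pos: [0.4489, -0.0551, 0.3917]
tool_rot: [0.041, 0.706, -0.039, 0.706]
ft_force: [0.5, 11.3, 1.2]
grip_width: 0.0001
```

```bash
python3 - <<'E'
from h import *
bar()
E
```

```text
t 17.13 grasp [ 0.4488 -0.0548  0.2367] x [-0.0006  0.0023 -1.    ] z [ 0.9936 -0.1126 -0.0008] fix wy,wz -0.0008358885951900401 -0.0021940291046970957 F [ 0.4776 11.2977  1.2235] w 0.00013458489379874485
along 0.2273265768085844 perp(y) 0.024077798747926583 tool-bar angle to home -0.028624423886142836 F tool [-1.1981 11.2822 -0.7987] J [-0.1228  0.1533 -0.1386  1.2797  0.0022  1.5608]
bar angle to home if touching -0.023884404873979026
```

>>> arm_command(moves=[0,0.0005,0,0,0,0,1,0,0.001,0,0,0,0,1,0,0.002,0,0,0,0,1,0,0.005,0,0,0,0,1,0,0.01,0,0,0,0,1,0,0.015,0,0,0,0,1,0,0.015,0,0,0,0,1,0,0.015,0,0,0,0,1,0,0.015,0,0,0,0,1,0,0,0,0,0,0,1])

```text
clock: 17.97
eef_pos: [0.4595, 0.0263, 0.3912]
tool_rot: [0.04, 0.705, -0.043, 0.707]
ft_force: [0.7, -0.0, 0.7]
grip_width: 0.0002
```

```bash
python3 - <<'E'
from h import *
st()
im,T=shot("wrist","w14"); np.save("T14.npy",T)
E
```

```text
t 17.97 grasp [0.4599 0.0255 0.2362] x [ 0.0025 -0.0051 -1.    ] z [ 0.9931 -0.117   0.0031] fix wy,wz 0.0031189876981008724 0.004731127876850558 F [ 0.7235 -0.0228  0.6996] w 0.0002222155883891223
```

View pics/w14.png

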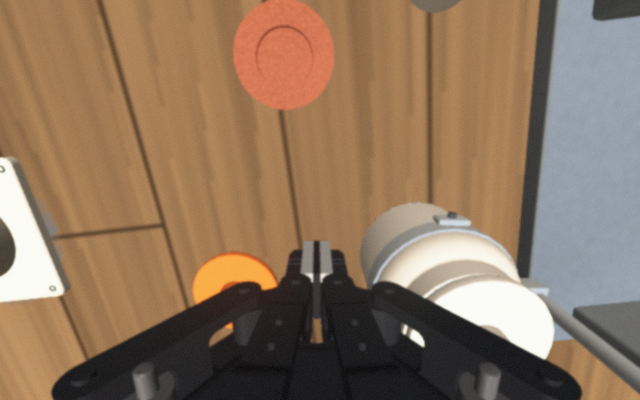

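>>> arm_command(moves=[-0.02,0.005,0,0,0,0,1,-0.03,0.01,0,0,0,0,1,-0.03,0.02,0,0,0,0,1,-0.01,0.03,0,0,0,0,1,0,0.03,0,0,0,0,1,0,0.03,0,0,0,0,1,0,0.03,0,0,0,0,1,0,0.02,0,0,0,0,1,0,0,0,0,0,0,1])

```text
clock: 18.77
eef_pos: [0.4811, 0.2028, 0.4834]
tool_rot: [0.042, 0.704, -0.049, 0.707]
ft_force: [0.1, 0.9, 0.0]
grip_width: -0.0001
```

```bash
python3 - <<'E'
from h import *
st()
im,_=shot("top","t15"); cv2.imwrite("pics/t15z.png",cv2.resize(im[90:200,270:400],None,fx=5,fy=5,interpolation=cv2.INTER_CUBIC))
im,_=shot("scene","s15")
cv2.imwrite("pics/s15z.png",cv2.resize(im[150:280,200:330],None,fx=4.5,fy=4.5,interpolation=cv2.INTER_CUBIC))
E
```

```text
t 18.77 grasp [0.4816 0.2012 0.3284] x [ 0.0029 -0.0102 -0.9999] z [ 0.9919 -0.1273  0.0042] fix wy,wz 0.004158024921744157 0.009795503928850882 F [0.124  0.9293 0.0168] w -0.00014260589323857576
```

View pics/t15z.png

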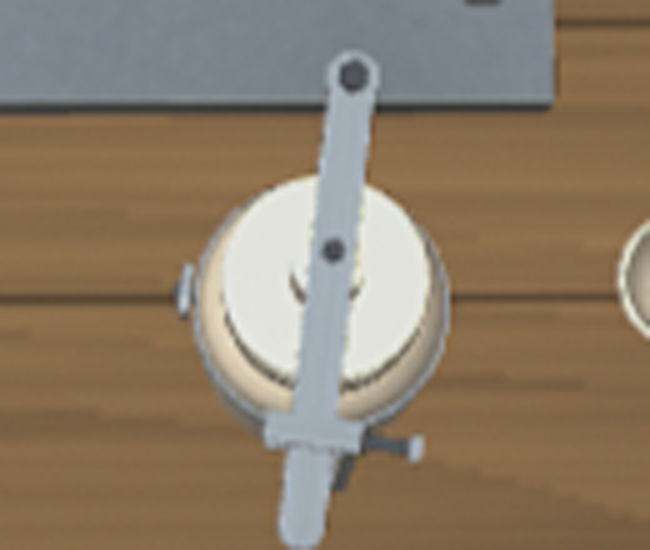

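View pics/s15z.png

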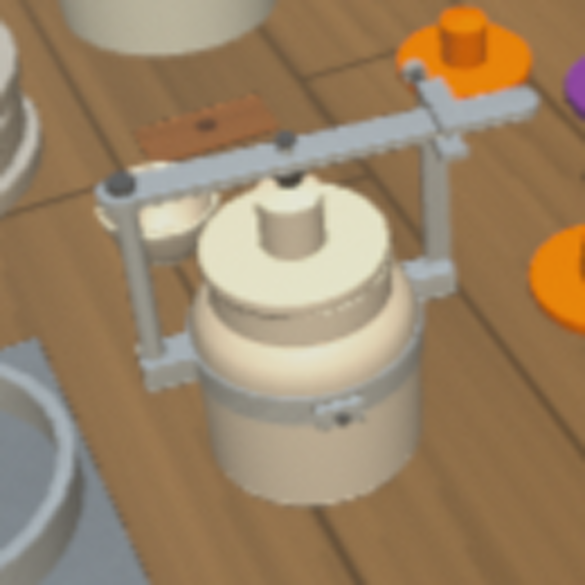

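View pics/t15.png

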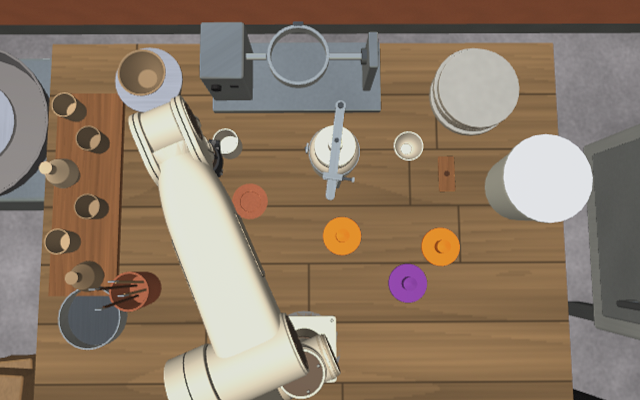

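```bash
python3 - <<'E'
from h import *
np.set_printoptions(precision=4,suppress=True)
im=cv2.imread("pics/t15.png")
f=lambda u,v,z:onplane("top",(270+(u+.5)/5-.5,90+(v+.5)/5-.5),z)[:2]
p=f(353.5,75,.244); a=f(318,400,.238); b=f(303,520,.238); k=f(313,432,.248)
for q in(a,b): 
    d=q-p; print(q,np.linalg.norm(d),"bar x world angle",np.arctan2(-d[1],-d[0]))
d=p-np.array([.5775,-.0905]);print("jar angle",np.arctan2(d[1],d[0]),p)
kk=p-k; print("keeper",k,"angle",np.arctan2(kk[1],kk[0]))
E
cd pics; python3 - <<'E'
import cv2
a=cv2.imread("s15.png");cv2.imwrite("s15y.png",cv2.resize(a[185:265,235:300],None,fx=9,fy=7.4,interpolation=cv2.INTER_CUBIC))
E
```

```text
[ 0.4999 -0.083 ] 0.17349465770070352 bar x world angle -0.1151553198750916
[ 0.4368 -0.0746] 0.23713189913097213 bar x world angle -0.1194311892539138
jar angle -0.1301364017766888 [ 0.6722 -0.1029]
keeper [ 0.4814 -0.0799] angle -0.12009814468478265
```

View pics/s15y.png

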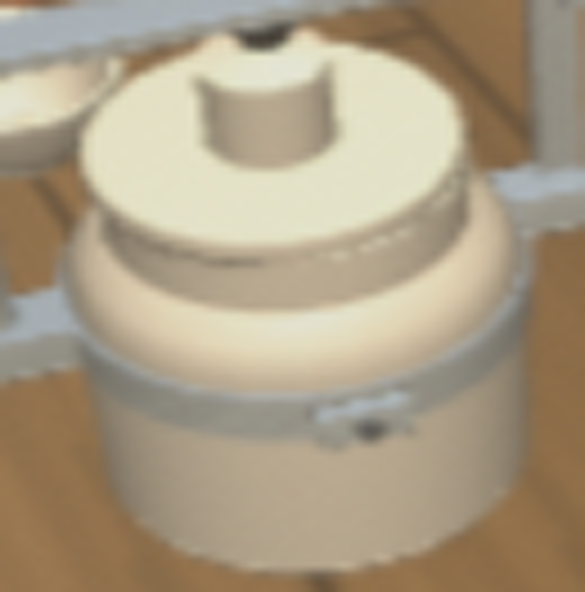

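```bash
python3 -c "
from h import *
st(); print(bot.job_done())"
```

```text
t 18.87 grasp [0.4811 0.1986 0.3285] x [ 0.002  -0.012  -0.9999] z [ 0.9916 -0.1294  0.0036] fix wy,wz 0.003577850826906505 0.011601382723067953 F [ 0.3263  0.5532 -0.9972] w -0.0003935957725899746
the job is handed in; nothing more can be done
None
```

The mill jar is closed: the lid is seated and let go, and the bar rests across it against the stop screw. I handed the job in at about 18.9 s; it gave no verdict.

**Lid:** I gripped it by the knob and lowered it into the mouth. One row pressed it down with about 21 N before I released it. In the last pictures it sits level and centred, within about 1 to 2 mm of the mouth centre I measured.

**Bar:** I pushed the free end round with closed fingers. The resistance was about 1 N, then 2 to 4 N once the pad rode up. At the stop the force rose and the fingertip stalled. I pressed with 9 to 13 N at the finger for about 0.75 s. That is roughly 7 to 12 N on the screw by my estimate, and under 20 N even if the pad resisted not at all. I then backed off slowly.

**Last checks:**
- The top view shows the bar through the keeper, about 0.01 to 0.02 rad from straight across. The limit is 0.04.
- The scene view shows the pad on the knob.
- The fingers are clear of everything.
- The bowl, rib, dish and orange and purple look-alikes look unmoved. The arm hid part of the mug and vase in the last view, but it passed well above them.

**Not confirmed:** I could not measure the remaining contact between bar and screw after letting go. I am relying on the bar's pin friction to hold it. My two estimates of the jar's own angle differ by about 0.01 rad.

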